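Set up the finishing rack and load the frame strips

TASK

Set up the finishing rack and load it: screw both swivelling heads down clockwise by their red wings until each lies square to the board with its red ear over its red lug, so that their notches face each other, and drop a loose pin right home through ear and lug of each. Only then lay every dark frame strip that lies on the bare table top (not those stored on the board at the far right) across the two heads, seated in a pair of facing notches and about centred. Strips may get knocked while you work, so check them at the end, and leave the other things where they are.

Things in the scene. Friction and masses are not known exactly. Their poses are not given: they have to be found in the camera images.
- rack_mid (a point): Finishing rack, fixed: plywood board (150 mm in x, 300 in y, 15 thick) with two dark steel threaded posts at y = +75 (left) and -75 mm (right), each carrying a notched wooden head. Point half-way between the posts, level with the notch floors of heads set right (85 mm over the table). y runs from right to left post, z up; heads set right lie along x, notches at x = -42 and +42 mm.
- left_head (a joint): Angle (rad) of the left head on its thread, counter-clockwise from above positive. 0 = set right: along rack x, its red ear (on the side away from the right head) straight over the red lug. Sinks 2 mm per rad turned clockwise. Starts 2.8 to 4.8 off. No stop at 0: range -0.9 to 5.4. Friction about 0.12 N m; stays where left.
- left_wing (a point): Centre of the red wing (grip) on the left head, on the thread axis: a block 32 mm along the head (local x), 16 mm thick (local y), reaching 17 mm above, 15 mm below this point. Moves with the head: a bar 136 mm long, 20 thick, with two notches 37 mm wide, 12 deep, centred 42 mm either side of the axis. Notch floors 35 mm, ear top 38 mm below this point.
- left_ear (a point): Centre of the 14 mm through hole in the left head's red ear, at the ear's top face. Ear 10 mm thick, 34 mm square, hole 50 mm from the thread axis (head's local +y).
- left_lug (a point): Centre of the 14 mm through hole in the fixed red lug of the left post, at its top face, 60 mm above the table; lug 10 mm thick, 34 mm square. With the head set right the ear's hole is straight above, the ear's top 22 mm higher than this point.
- right_head (a joint): Angle (rad) of the right head on its thread, counter-clockwise from above positive. 0 = set right: along rack x, its red ear (on the side away from the left head) straight over the red lug. Sinks 2 mm per rad turned clockwise. Starts 2.8 to 4.8 off. No stop at 0: range -0.9 to 5.4. Friction about 0.12 N m; stays where left.
- right_wing (a point): Centre of the red wing (grip) on the right head, on the thread axis: a block 32 mm along the head (local x), 16 mm thick (local y), reaching 17 mm above, 15 mm below this point. Moves with the head: a bar 136 mm long, 20 thick, with two notches 37 mm wide, 12 deep, centred 42 mm either side of the axis. Notch floors 35 mm, ear top 38 mm below this point.
- right_ear (a point): Centre of the 14 mm through hole in the right head's red ear, at the ear's top face. Ear 10 mm thick, 34 mm square, hole 50 mm from the thread axis (head's local -y).
- right_lug (a point): Centre of the 14 mm through hole in the fixed red lug of the right post, at its top face, 60 mm above the table; lug 10 mm thick, 34 mm square. With the head set right the ear's hole is straight above, the ear's top 22 mm higher than this point.
- pin_1_grip (a point): Middle of the upright black grip of a steel locking pin: 20 mm across, 42 mm long. Below it a 26 mm collar, 3 mm thick, and a 10 mm shank, 40 mm long, with tapered foot; collar underside 24 mm and foot 64 mm below this point. 60 g. Starts upright in a fixed brown block (126x50x45 mm, two holes 70 mm apart), collar resting on it. Either pin fits either head.
- pin_1_collar (a point): Centre of the underside of this pin's collar, which rests on the ear when the pin is fully home. z runs up the pin.
- pin_2_grip (a point): Middle of the upright black grip of a steel locking pin: 20 mm across, 42 mm long. Below it a 26 mm collar, 3 mm thick, and a 10 mm shank, 40 mm long, with tapered foot; collar underside 24 mm and foot 64 mm below this point. 60 g. Starts upright in a fixed brown block (126x50x45 mm, two holes 70 mm apart), collar resting on it. Either pin fits either head.
- pin_2_collar (a point): Centre of the underside of this pin's collar, which rests on the ear when the pin is fully home. z runs up the pin.
- strip_a_mid (a point): Centre (half-way up) of a dark wooden frame strip, 300 mm long along its local y, 32 mm wide (x), 22 mm high (z), 120 g. Lies flat on the bare table. May be absent.
- strip_b_mid (a point): Centre (half-way up) of a dark wooden frame strip, 270 mm long along its local y, 32 mm wide (x), 22 mm high (z), 120 g. Lies flat on the bare table. May be absent.
- strip_c_mid (a point): Centre (half-way up) of a dark wooden frame strip, 240 mm long along its local y, 32 mm wide (x), 22 mm high (z), 120 g. Lies flat on the bare table. May be absent.
- paint_tin: Bystander: paint tin, 77 mm across and 77 high; origin at the centre of its underside.
- sander: Bystander: brown sanding block, 66x100x32 mm; origin at the centre of its underside.
- measure: Bystander: yellow tape measure, 65x89x34 mm; origin at the centre of its underside.
- marker: Bystander: white marker pen with black cap, 17x135x16 mm, lying; origin at the centre of its underside.
- strip_a: The same strip a at its underside: origin at the centre of the underside, axes as strip_a_mid.
- strip_b: The same strip b at its underside: origin at the centre of the underside, axes as strip_b_mid.
- strip_c: The same strip c at its underside: origin at the centre of the underside, axes as strip_c_mid.
Not all that is in view belongs to the job. Leave any green or orange look-alike of the part that bears pin_2_grip alone. What is shaped like the part that bears pin_1_grip but pink is not meant.

How it is judged (in metres and radians):
On the way, in this order (a step that is already met when the one before it is completed fails the run):
1. both heads are set right (within 0.06 rad) and at rest (value of joint left_head between -0.06 and 0.06 rad and value of joint right_head between -0.06 and 0.06 rad and velocity of joint left_head between -0.05 and 0.05 rad/s and velocity of joint right_head between -0.05 and 0.05 rad/s), for 0.3 s.
2. a pin is home through ear and lug of each head, the heads still set right (value of joint left_head between -0.06 and 0.06 rad and value of joint right_head between -0.06 and 0.06 rad and (((horizontal distance between pin_1_collar and left_lug below 0.005 m and horizontal distance between pin_1_collar and left_ear below 0.004 m and z of pin_1_collar in the frame of left_ear between -0.003 and 0.003 m and angle between pin_1_collar's own z axis and vertical below 0.1 rad) and (horizontal distance between pin_2_collar and right_lug below 0.005 m and horizontal distance between pin_2_collar and right_ear below 0.004 m and z of pin_2_collar in the frame of right_ear between -0.003 and 0.003 m and angle between pin_2_collar's own z axis and vertical below 0.1 rad)) or ((horizontal distance between pin_2_collar and left_lug below 0.005 m and horizontal distance between pin_2_collar and left_ear below 0.004 m and z of pin_2_collar in the frame of left_ear between -0.003 and 0.003 m and angle between pin_2_collar's own z axis and vertical below 0.1 rad) and (horizontal distance between pin_1_collar and right_lug below 0.005 m and horizontal distance between pin_1_collar and right_ear below 0.004 m and z of pin_1_collar in the frame of right_ear between -0.003 and 0.003 m and angle between pin_1_collar's own z axis and vertical below 0.1 rad)))), for 0.3 s.
3. every strip lies in facing notches across both heads (x of strip_a_mid in the frame of rack_mid between -0.06 and 0.06 m and y of strip_a_mid in the frame of rack_mid between -0.03 and 0.03 m and z of strip_a_mid in the frame of rack_mid between 0.006 and 0.016 m and angle between the y axis of each of strip_a_mid, strip_b_mid, strip_c_mid and the y axis of rack_mid, either way round below 0.1 rad and x of strip_b_mid in the frame of rack_mid between -0.06 and 0.06 m and y of strip_b_mid in the frame of rack_mid between -0.03 and 0.03 m and z of strip_b_mid in the frame of rack_mid between 0.006 and 0.016 m and x of strip_c_mid in the frame of rack_mid between -0.06 and 0.06 m and y of strip_c_mid in the frame of rack_mid between -0.03 and 0.03 m and z of strip_c_mid in the frame of rack_mid between 0.006 and 0.016 m), for 0.2 s.
At the end, for the whole second after the job is handed in: Both heads within 0.06 rad of right; a pin through ear and lug of each, collar on the ear (3 mm); every strip at rest on the notch floors of both heads (5 mm), parallel to rack y (0.1 rad), its middle within 30 mm of half-way between the heads (all of step 2 and all of step 3 and linear speed of each of strip_a, strip_b, strip_c below 0.03 m/s); the robot touches nothing.
It fails at once if one of the other things on the table is pushed more than 40 mm from its place (distance of any of paint_tin, sander, measure, marker from where it was at the start of the episode above 0.04 m).
Of strip_a, strip_b, strip_c only 1 to 2 are there at a start; the rules pass over those that are not, and their reading is None.
At some moment in a run one of strip_a, strip_b, strip_c may be knocked a few centimetres aside while the robot is not near it.
It also fails if it takes over 210 s, if anything falls off the work surface, if the arm or the gripper's body presses on something with over 40 N, if the wrist force passes 120 N, or if a joint passes its speed limit or range.

ROBOT

A 7-joint arm with a two-finger parallel gripper is mounted at the origin on a cart in front of the work surface, level with it; the furniture and walls round the work are solid. World frame = base frame: x ahead of the robot, y to its left, z up, the work surface at z = 0. Lengths are in m, angles in degrees, forces in N, time in s.
With the tool pointing down it reaches from about 0.425 to 0.825 m from the base axis. Payload 3.6 kg.
Tool frame: the origin (TCP) lies at the very end of the fingers, on their centre line; the grasp point (between the pads) lies 19 mm behind it (env.grip_point_offset is the z of the grasp point in the tool frame, in m); z points along the fingers, y is the line along which they close (so a half turn about z gives the same grasp; the last joint's range is limited). The gripper opens to 85 mm and grips with 20 to 120 N. Pads are 22 mm wide; open, the fingers measure 114 mm over their backs; the gripper's body (76 mm by 85 mm) begins 54 mm behind the grasp point. The pads swing forward as they close: fully open they stand 13 mm farther back than shut.
Start: joints at [74.341, 35.231, -0.722, 81.555, 0.464, 63.22, -2.315], TCP at [0.159, -0.63, 0.231] pointing down, gripper open.
Joint ranges: [-178.69, 178.69], [-17.37, 117.87], [-77.05, 75.6], [15.02, 138.74], [-78.02, 258.01], [0.78, 113.62], [-162.83, 162.83]. Speed limits (degrees/s): [159.86, 159.86, 180, 180, 180, 180, 180].

INTERFACE

Orientations are given as a 3x3 rotation matrix whose columns are the frame's x, y, z axes.
In Python, from workcell import telemetry, grab_frame, calibration, env, look_for, landmark_of gives the robot as it stands.
- The arm moves only by the tool play_rows, never from a script. Its argument "rows" is a list of rows, each a list of 2 entries, a list of its own where there are three numbers: the shift along the world's x, y, z in m, then the turn, a rotation vector about the world's x, y, z in rad. In form: [[[dx, dy, dz], [rx, ry, rz]], ...]. A call has 1 to 5 rows; each row is the pose to reach, as a shift and turn from the pose commanded when the call began; what a row does not reach only later rows make up. A row lasts 1/8 s, in which the tool goes at most 62.5 mm and 10.7 degrees, less where a joint would pass 70% of its speed; a pose out of reach is approached as far as the arm can. A call with a gripper value outside its range is refused whole. "claw" is the opening, from -1 (shut) to 1 (fully open), set as the call begins (left out, the last holds). The fingers move at their own pace and stop on an object; "grip_force" is the grip in N (left out, the last holds). Time passes only in rows, so rows that repeat a pose let the fingers close. It gives the time, the measured TCP pose, the force, the opening and the grip force at its end, in the units of the state.
- telemetry.sense(): the state, without advancing time (a new reading comes with each control period).
- grab_frame(name): name is "scene" or "side" or "wrist"; returns (picture, depth): 400x640x3 uint8, red, green, blue; 400x640 float32, m along the optical axis (not along the pixel's ray), 0 where there is no reading.
- calibration(name): a dict with "intrinsics" (3x3 intrinsics, pixels), "world_to_cam" (4x4, takes a point from world to camera coordinates); the wrist camera has in their place "mount" (4x4, takes a point from camera to tool coordinates, whose origin is the TCP and whose axes are the flange's). Camera axes: x right, y down, z forward; pixel columns grow to the right and rows downward; lengths in m; the calibration is good to about 2 mm. A picture is of the moment at which its call begins: read the wrist's pose just before it. calibration takes no time and is no camera call.
- env.finish_job(): hands the job in; it is judged then, once.
Trained networks look in the newest picture that a camera, given by its name, has taken for a name from the list of things; names that differ only in an ending like _2 or _b are one class to them, and where a whole thing is asked for, a point or a joint stands for the part that bears it (a point fixed in the world has none). Each returns a list of dicts, best first, with "p" (0 to 1); they miss things now and then, are a little off and sometimes report something else, mostly with a low value. They report only what shows in the picture. A call takes as long as a camera call. They do not tell look-alikes from the thing itself.
- look_for(camera, label): "point" ([x, y, z] in m, in world coordinates, good to about 4 mm: the middle of the surface that is visible of it).
- landmark_of(camera, label): "point" ([x, y, z] in m, in world coordinates, good to about 4 mm: a listed point, or the origin of a listed thing).
The state is a dict: "time_s": time; "joint_positions": joint angles; "qvel": joint speeds; "joint_efforts": joint torques, N m; "tool_pos": TCP position; "tool_rot": TCP orientation; "force": force on the tool from outside, world axes, zero at the start; "ft_torque": the same for the moment, N m; "grip_width": finger opening in m; "gripper_force": force on a finger pad.
Only numpy, scipy, OpenCV 4.12 (cv2) and the standard library are available. Lean on these libraries where they do the work, as an engineer would, in place of code of your own. Each camera call takes 0.05 s, during which the arm holds its last target. There are 200 camera calls.

## Working session

There is one attempt and no reset: what is moved stays moved. The work goes in short steps, Python scripts to look and compute and a tool call to move; the robot and the scene stay as the last step left them, time stands still between calls to the robot, and variables do not carry over. Pictures are saved under pics/ and viewed, at most 14 in all, crops included, and the job is handed in when it is done.

Besides the shell and the picture viewer there is one more tool, called after ">>>" in YAML: its name, and indented under it one key for each argument. play_rows: Moves the arm, as the interface text tells. Its arguments: {"type":"object","properties":{"rows":{"type":"array"},"claw":{"type":"number"},"grip_force":{"type":"number"}},"required":["rows"]}

```bash
mkdir -p pics; ls; cat > h.py <<'E'
import numpy as np, cv2
from workcell import telemetry, grab_frame, calibration, env, look_for, landmark_of
np.set_printoptions(precision=4, suppress=True)
def cam(name):
    c=calibration(name); K=np.array(c["intrinsics"])
    if "world_to_cam" in c: T=np.linalg.inv(np.array(c["world_to_cam"]))
    else:
        s=telemetry.sense(); W=np.eye(4); W[:3,:3]=s["tool_rot"]; W[:3,3]=s["tool_pos"]; T=W@np.array(c["mount"])
    return K,T
def shot(name,save=None):
    K,T=cam(name); im,d=grab_frame(name)
    if save: cv2.imwrite("pics/"+save,im[:,:,::-1])
    return im,d,K,T
def cloud(d,K,T):
    v,u=np.mgrid[0:d.shape[0],0:d.shape[1]]
    P=np.stack([(u-K[0,2])/K[0,0]*d,(v-K[1,2])/K[1,1]*d,d],-1)
    return P@T[:3,:3].T+T[:3,3]
def st():
    s=telemetry.sense(); print("t",s["time_s"],"tcp",np.array(s["tool_pos"]),"q",np.array(s["joint_positions"]),"w",s["grip_width"],"f",np.array(s["force"]),"gf",s["gripper_force"]); return s
E
python3 - <<'E'
from h import *
s=st(); print(np.array(s["tool_rot"]),env.grip_point_offset)
for c in ["scene","side"]:
    im,d,K,T=shot(c,c+"0.png"); print(c,T[:3,3],K[0,0])
    for l in ["rack_mid","left_wing","right_wing","left_ear","right_ear","left_lug","right_lug","left_head","pin_1_grip","strip_a_mid","paint_tin","sander","measure","marker"]:
        try: print(l,[(np.round(o["point"],3).tolist(),round(o["p"],2)) for o in landmark_of(c,l)][:5])
        except Exception as e: print(l,e)
E
```

```text
pics
t 0.0 tcp [ 0.1586 -0.6296  0.2301] q [74.3432 35.29   -0.7237 81.6426  0.4654 63.2198 -2.3141] w 0.08548110743140286 f [-0.379  -0.3392 -0.7719] gf 0.0
[[ 0.9697  0.2444 -0.0007]
 [ 0.2444 -0.9697  0.0025]
 [-0.0001 -0.0026 -1.    ]] -0.0187
scene [-0.281  -1.1276  0.6937] 476.07228289228175
rack_mid [([0.538, -0.015, 0.083], 0.9)]
left_wing [([0.533, 0.063, 0.127], 0.71)]
right_wing [([0.539, -0.084, 0.128], 0.56), ([0.552, -0.037, 0.088], 0.31)]
left_ear [([0.566, 0.028, 0.092], 0.85)]
right_ear [([0.551, -0.037, 0.087], 0.77), ([0.545, -0.133, 0.063], 0.19)]
left_lug [([0.536, 0.111, 0.065], 0.65), ([0.38, -0.086, -0.002], 0.24)]
right_lug [([0.543, -0.132, 0.065], 0.71), ([0.552, -0.038, 0.086], 0.27), ([0.784, 0.199, -0.005], 0.2)]
left_head it knows: left_ear, left_lug, left_wing, marker, measure, paint_tin, pin_1_collar, pin_1_grip, pin_2_collar, pin_2_grip, rack_mid, right_ear, right_lug, right_wing, sander, strip, strip_a_mid, strip_b
pin_1_grip [([0.452, -0.543, 0.063], 0.52)]
strip_a_mid []
paint_tin [([0.782, 0.2, -0.002], 0.58)]
sander [([0.337, 0.23, 0.006], 0.64)
[... 238 characters left out ...]
85, 0.13], 0.58)]
left_ear [([0.567, 0.025, 0.089], 0.87)]
right_ear [([0.557, -0.036, 0.082], 0.83)]
left_lug [([0.532, 0.117, 0.056], 0.78)]
right_lug [([0.54, -0.132, 0.061], 0.88)]
left_head it knows: left_ear, left_lug, left_wing, marker, measure, paint_tin, pin_1_collar, pin_1_grip, pin_2_collar, pin_2_grip, rack_mid, right_ear, right_lug, right_wing, sander, strip, strip_a_mid, strip_b
pin_1_grip [([0.467, -0.392, 0.071], 0.42)]
strip_a_mid []
paint_tin [([0.777, 0.202, -0.002], 0.74), ([0.378, -0.077, 0.0], 0.48), ([0.338, 0.228, -0.0], 0.23)]
sander [([0.337, 0.232, -0.0], 0.8)]
measure [([0.739, 0.074, -0.0], 0.56)]
marker [([0.378, -0.078, 0.0], 0.49), ([0.741, 0.072, 0.0], 0.19)]
```

View pics/scene0.png

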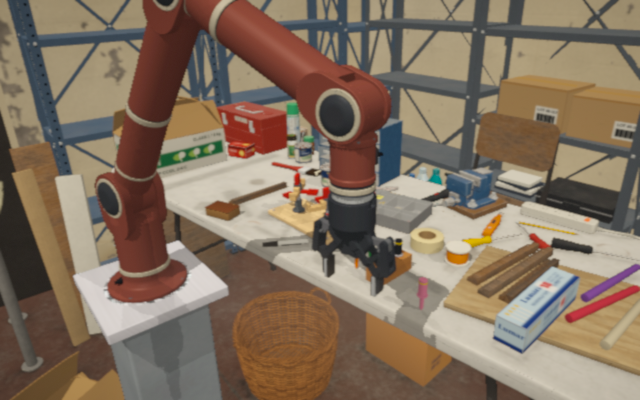

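View pics/side0.png

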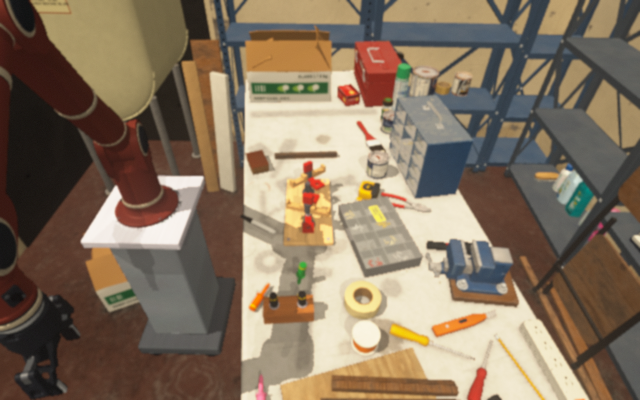

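>>> play_rows:
  rows:
    - [[0.1,0.2,0.15],[0,0,0.18]]
    - [[0.1,0.2,0.15],[0,0,0.36]]
    - [[0.1,0.2,0.15],[0,0,0.54]]
    - [[0.1,0.2,0.15],[0,0,0.72]]
    - [[0.1,0.2,0.15],[0,0,0.9]]

```text
time_s: 2.02
tool_pos: [0.2619, -0.4275, 0.3846]
tool_rot: [[0.4, 0.916, 0.004], [0.916, -0.4, -0.004], [-0.002, 0.005, -1.0]]
force: [-0.5, -1.0, -0.9]
grip_width: 0.0853
gripper_force: 0.0
```

>>> play_rows:
  rows:
    - [[0.2,0.22,0],[0,0,0.18]]
    - [[0.2,0.22,0],[0,0,0.36]]
    - [[0.2,0.22,0],[0,0,0.54]]
    - [[0.2,0.22,0],[0,0,0.72]]
    - [[0.2,0.22,0],[0,0,0.9]]

```text
time_s: 2.65
tool_pos: [0.4603, -0.2077, 0.3818]
tool_rot: [[-0.466, 0.885, 0.001], [0.885, 0.466, -0.0], [-0.001, 0.001, -1.0]]
force: [-0.3, 0.1, 0.6]
grip_width: 0.0853
gripper_force: 0.0
```

>>> play_rows:
  rows:
    - [[0.06,0.18,0],[0,0,0.18]]
    - [[0.06,0.18,0],[0,0,0.36]]
    - [[0.06,0.18,0],[0,0,0.54]]
    - [[0.06,0.18,0],[0,0,0.72]]
    - [[0.06,0.18,0],[0,0,0.8]]

```text
time_s: 3.28
tool_pos: [0.5189, -0.029, 0.3813]
tool_rot: [[-0.959, 0.285, 0.0], [0.285, 0.959, -0.0], [-0.0, 0.0, -1.0]]
force: [-0.5, 0.3, -0.0]
grip_width: 0.0856
gripper_force: 0.0
```

```bash
python3 - <<'E'
from h import *
s=st(); print(np.array(s["tool_rot"])); print(np.array(calibration("wrist")["mount"]))
for c in ["wrist","side"]:
    im,d,K,T=shot(c,c+"1.png"); print(c,T[:3,3],K[0,0])
    np.save(c+"1.npy",d)
    for l in ["rack_mid","left_wing","right_wing","left_ear","right_ear","left_lug","right_lug","pin_1_grip","strip_a_mid","strip","marker"]:
        print(l,[(np.round(o["point"],3).tolist(),round(o["p"],2)) for o in landmark_of(c,l)][:5])
E
```

```text
t 3.275 tcp [ 0.5189 -0.029   0.3813] q [ 32.1924  21.802  -46.7368  87.0284  16.0456  78.1064  57.6359] w 0.08564294310505093 f [-0.4896  0.2786 -0.0057] gf 0.0
[[-0.9586  0.2849  0.    ]
 [ 0.2849  0.9586 -0.    ]
 [-0.      0.     -1.    ]]
[[-0.0004 -0.9657 -0.2597  0.065 ]
 [ 1.     -0.0006  0.0007  0.0003]
 [-0.0008 -0.2597  0.9657 -0.1421]
 [ 0.      0.      0.      1.    ]]
wrist [ 0.4567 -0.0102  0.5234] 297.81146526274927
rack_mid [([0.537, -0.011, 0.085], 0.85)]
left_wing [([0.536, 0.064, 0.128], 0.72), ([0.533, 0.118, 0.06], 0.37)]
right_wing [([0.54, -0.077, 0.125], 0.9), ([0.467, -0.39, 0.045], 0.37)]
left_ear [([0.569, 0.022, 0.085], 0.57), ([0.533, 0.119, 0.058], 0.43)]
right_ear [([0.552, -0.035, 0.09], 0.61)]
left_lug [([0.535, 0.117, 0.058], 0.97)]
right_lug [([0.54, -0.136, 0.061], 0.61)]
pin_1_grip [([0.515, 0.296, 0.009], 0.7), ([0.536, -0.387, 0.066], 0.69), ([0.463, -0.621, 0.011], 0.67), ([0.472, -0.389, 0.07], 0.57)]
strip_a_mid []
strip [([0.513, 0.293, 0.0], 0.85)]
marker [([0.468, -0.39, 0.044], 0.65), ([0.378, -0.078, 0.001], 0.62), ([0.539, -0.386, 0.069], 0.29)]
side [ 0.5814 -0.9087  0.8941] 382.7049849419866
rack_mid [([0.531, -0.012, 0.084], 0.8)]
left_wing [([0.54, 0.065, 0.132], 0.88), ([0.539, -0.381, 0.073], 0.62)]
right_wing [([0.539, -0.088, 0.131], 0.78), ([0.512, 0.294, 0.0], 0.62)]
left_ear [([0.566, 0.025, 0.092], 0.85)]
right_ear [([0.557, -0.036, 0.085], 0.59), ([0.535, -0.384, 0.072], 0.56), ([0.738, 0.074, -0.004], 0.47)]
left_lug []
right_lug [([0.54, -0.133, 0.062], 0.9), ([0.539, 0.064, 0.128], 0.69)]
pin_1_grip [([0.463, -0.395, 0.068], 0.65), ([0.516, 0.296, 0.01], 0.15)]
strip_a_mid []
strip [([0.517, 0.291, 0.002], 0.91), ([0.557, -0.036, 0.084], 0.55), ([0.512, 0.296, 0.009], 0.26)]
marker [([0.379, -0.081, 0.002], 0.45), ([0.467, -0.393, 0.067], 0.23)]
```

View pics/wrist1.png

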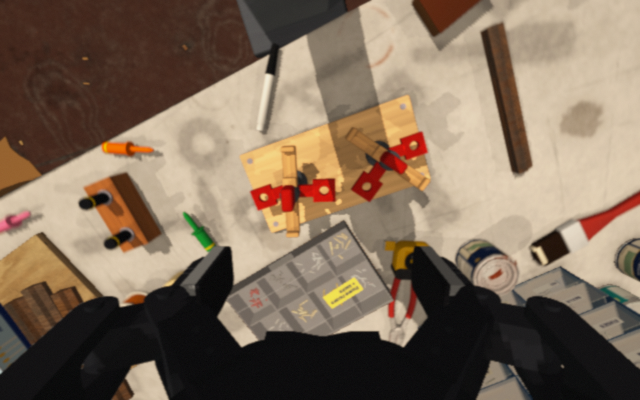

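```bash
python3 - <<'E'
from h import *
im=cv2.imread("pics/wrist1.png")[:,:,::-1]; d=np.load("wrist1.npy"); K,T=cam("wrist")
P=cloud(d,K,T); hsv=cv2.cvtColor(np.ascontiguousarray(im),cv2.COLOR_RGB2HSV)
red=((hsv[...,0]<8)|(hsv[...,0]>172))&(hsv[...,1]>140)&(d>0)
z=P[...,2]
for n,lo,hi in [("wing",0.133,0.16),("ear",0.08,0.1),("lug",0.05,0.066)]:
    m=(red&(z>lo)&(z<hi)).astype(np.uint8)
    k,lab,stt,c=cv2.connectedComponentsWithStats(m)
    for i in range(1,k):
        if stt[i,4]>40:
            p=P[lab==i]; (cx,cy),(w,h),a=cv2.minAreaRect((p[:,:2]*1000).astype(np.float32)); print(n,stt[i,4],p.mean(0),np.median(p[:,2]),"rect",cx,cy,w,h,a,"px",c[i])
# strip: dark pixels height 10-35mm
im2=cv2.imread("pics/side1.png")[:,:,::-1]; d2=np.load("side1.npy")
for I,D,C in [(im,d,"wrist"),(im2,d2,"side")]:
    K,T=cam(C);Q=cloud(D,K,T); m=((Q[...,2]>0.014)&(Q[...,2]<0.03)&(abs(Q[...,1]-0.29)<0.12)&(abs(Q[...,0]-0.53)<0.2)&(I.sum(2)<330)).astype(np.uint8)
    k,lab,stt,c=cv2.connectedComponentsWithStats(m)
    for i in range(1,k):
        if stt[i,4]>60:
            p=Q[lab==i]; print(C,stt[i,4],p.mean(0),cv2.minAreaRect((p[:,:2]*1000).astype(np.float32)))
E
```

```text
wing 293 [0.5329 0.0629 0.143 ] 0.1434755102671309 rect 533.70263671875 63.75559997558594 29.238508224487305 15.638794898986816 40.821834564208984 px [394.5734 162.9488]
wing 279 [ 0.5387 -0.0841  0.141 ] 0.14143491019967208 rect 539.71044921875 -84.92449188232422 16.038455963134766 30.952537536621094 73.38577270507812 px [287.1756 199.086 ]
ear 616 [0.5607 0.0311 0.0886] 0.08892577850210354 rect 559.5613403320312 34.308128356933594 33.59295654296875 55.96626663208008 39.297664642333984 px [369.3977 182.0308]
ear 598 [ 0.5506 -0.0448  0.087 ] 0.08707465753396798 rect 550.2271118164062 -48.449092864990234 54.01423645019531 33.79607391357422 74.26105499267578 px [318.5234 190.0084]
lug 539 [0.5319 0.109  0.0591] 0.05943170674733844 rect 533.1602783203125 103.22654724121094 33.035091400146484 55.84760284423828 2.798370122909546 px [410.7365 146.2653]
lug 469 [ 0.5415 -0.1304  0.0594] 0.05938827858833445 rect 541.7842407226562 -126.10743713378906 34.01897048950195 51.53031921386719 1.815611481666565 px [266.1301 196.0021]
wrist 213 [0.3591 0.184  0.022 ] ((359.18792724609375, 184.0417022705078), (60.89493942260742, 3.5796680450439453), 23.821414947509766)
wrist 1997 [0.5111 0.2827 0.0208] ((517.88134765625, 287.2948303222656), (238.5516815185547, 24.51988983154297), 3.944246292114258)
side 146 [0.3523 0.21   0.0264] ((356.64501953125, 225.21780395507812), (106.82677459716797, 52.83040237426758), 89.84114837646484)
side 154 [0.5175 0.2769 0.0184] ((518.5532836914062, 278.59857177734375), (229.62899780273438, 18.009702682495117), 4.765976905822754)
```

>>> play_rows:
  rows:
    - [[0.0204,-0.0555,-0.06],[0,0,0.01]]
    - [[0.0204,-0.0555,-0.11],[0,0,0.01]]
    - [[0.0204,-0.0555,-0.16],[0,0,0.01]]
    - [[0.0204,-0.0555,-0.19],[0,0,0.01]]
    - [[0.0204,-0.0555,-0.2],[0,0,0.01]]

```text
time_s: 5.1
tool_pos: [0.5382, -0.086, 0.1795]
tool_rot: [[-0.96, 0.281, -0.004], [0.281, 0.96, 0.0], [0.004, -0.001, -1.0]]
force: [-0.1, -0.2, -0.2]
grip_width: 0.0854
gripper_force: 0.0
```

>>> play_rows:
  rows:
    - [[0,0,-0.02],[0,0,0]]
    - [[0,0,-0.04],[0,0,0]]
    - [[0,0,-0.055],[0,0,0]]
    - [[0,0,-0.066],[0,0,0]]
    - [[0,0,-0.066],[0,0,0]]

```text
time_s: 5.72
tool_pos: [0.5391, -0.0858, 0.115]
tool_rot: [[-0.96, 0.281, -0.001], [0.281, 0.96, 0.0], [0.001, -0.0, -1.0]]
force: [-0.3, 0.0, 0.7]
grip_width: 0.0854
gripper_force: 0.0
```

>>> play_rows:
  rows:
    - [[0,0,0],[0,0,0]]
    - [[0,0,0],[0,0,0]]
    - [[0,0,0],[0,0,0]]
    - [[0,0,0],[0,0,0]]
    - [[0,0,0],[0,0,0]]
  claw: -1
  grip_force: 40

```text
time_s: 6.35
tool_pos: [0.5397, -0.0848, 0.1157]
tool_rot: [[-0.96, 0.281, 0.001], [0.281, 0.96, 0.001], [-0.001, 0.001, -1.0]]
force: [-0.1, 2.6, 1.5]
grip_width: 0.0152
gripper_force: 42.9
```

```bash
python3 - <<'E'
from h import *
s=st();print(np.array(s["tool_rot"]),s["ft_torque"])
E
```

```text
t 6.35 tcp [ 0.5397 -0.0848  0.1157] q [ 29.9571  38.9379 -36.9476 105.7154  31.6047  45.9495  50.2003] w 0.015159202794178327 f [-0.1407  2.5524  1.4517] gf 42.89891481399536
[[-0.9598  0.2806  0.0012]
 [ 0.2806  0.9598  0.0012]
 [-0.0008  0.0015 -1.    ]] [ 0.374   0.0557 -0.0713]
```

>>> play_rows:
  rows:
    - [[0,0,-0.0003],[0,0,-0.14]]
    - [[0,0,-0.0006],[0,0,-0.3]]
    - [[0,0,-0.001],[0,0,-0.48]]
    - [[0,0,-0.0013],[0,0,-0.66]]
    - [[0,0,-0.0017],[0,0,-0.84]]

```text
time_s: 6.98
tool_pos: [0.5398, -0.0846, 0.114]
tool_rot: [[-0.428, 0.904, 0.001], [0.904, 0.428, 0.001], [0.0, 0.002, -1.0]]
force: [-0.1, 1.8, 0.4]
grip_width: 0.0155
gripper_force: 43.2
```

```bash
python3 - <<'E'
from h import *
s=st();R=np.array(s["tool_rot"]);print(R,s["ft_torque"],np.degrees(np.arctan2(R[1,0],R[0,0])))
E
```

```text
t 6.975 tcp [ 0.5398 -0.0846  0.114 ] q [ 21.7513  36.2549 -23.3968 106.0466  20.5314  41.8009  12.2794] w 0.015480744943722839 f [-0.1182  1.8408  0.4307] gf 43.246691823005676
[[-0.4281  0.9037  0.0012]
 [ 0.9037  0.4281  0.001 ]
 [ 0.0004  0.0016 -1.    ]] [0.4067 0.013  0.1686] 115.34478100039945
```

>>> play_rows:
  rows:
    - [[0,0,-0.0003],[0,0,-0.18]]
    - [[0,0,-0.0007],[0,0,-0.36]]
    - [[0,0,-0.0011],[0,0,-0.54]]
    - [[0,0,-0.0014],[0,0,-0.72]]
    - [[0,0,-0.0018],[0,0,-0.9]]

```text
time_s: 7.6
tool_pos: [0.54, -0.0846, 0.1123]
tool_rot: [[0.442, 0.897, 0.002], [0.897, -0.442, 0.001], [0.002, 0.001, -1.0]]
force: [0.9, 2.7, 1.8]
grip_width: 0.015
gripper_force: 43.2
```

>>> play_rows:
  rows:
    - [[0,0,-0.0003],[0,0,-0.18]]
    - [[0,0,-0.0007],[0,0,-0.36]]
    - [[0,0,-0.0011],[0,0,-0.54]]
    - [[0,0,-0.0014],[0,0,-0.72]]
    - [[0,0,-0.0018],[0,0,-0.9]]

```text
time_s: 8.22
tool_pos: [0.5401, -0.0847, 0.1104]
tool_rot: [[0.977, 0.212, 0.002], [0.212, -0.977, 0.001], [0.002, -0.001, -1.0]]
force: [0.5, 1.2, 0.7]
grip_width: 0.0155
gripper_force: 43.2
```

>>> play_rows:
  rows:
    - [[0,0,-0.0003],[0,0,-0.12]]
    - [[0,0,-0.0003],[0,0,-0.165]]
    - [[0,0,-0.0003],[0,0,-0.165]]
    - [[0,0,-0.0003],[0,0,-0.165]]

```text
time_s: 8.72
tool_pos: [0.5401, -0.0849, 0.1101]
tool_rot: [[0.999, 0.053, 0.002], [0.053, -0.999, 0.001], [0.002, -0.001, -1.0]]
force: [2.7, 3.3, 3.0]
grip_width: 0.015
gripper_force: 43.2
```

```bash
python3 - <<'E'
from h import *
s=st();R=np.array(s["tool_rot"]);print(R,s["ft_torque"],np.degrees(np.arctan2(R[1,0],R[0,0])))
E
```

```text
t 8.725 tcp [ 0.5401 -0.0849  0.1101] q [  0.8523  35.0792   8.9648 106.8841  -8.4046  38.5779 -72.1747] w 0.014962272416261968 f [2.7252 3.2889 2.9559] gf 43.2004576921463
[[ 0.9986  0.053   0.0018]
 [ 0.053  -0.9986  0.0014]
 [ 0.0019 -0.0013 -1.    ]] [ 0.8326 -0.4017 -0.0242] 3.036207703440735
```

>>> play_rows:
  rows:
    - [[0,0,0],[0,0,-0.015]]
    - [[0,0,0],[0,0,-0.015]]
    - [[0,0,0],[0,0,-0.015]]

```text
time_s: 9.1
tool_pos: [0.54, -0.0849, 0.11]
tool_rot: [[0.999, 0.038, 0.002], [0.038, -0.999, 0.001], [0.002, -0.001, -1.0]]
force: [3.3, 4.8, 3.7]
grip_width: 0.0152
gripper_force: 43.4
```

>>> play_rows:
  rows:
    - [[0,0,0],[0,0,0]]
    - [[0,0,0],[0,0,0]]
    - [[0,0,0],[0,0,0]]
    - [[0,0,0.04],[0,0,0]]
    - [[0,0,0.09],[0,0,0]]
  claw: 1

```text
time_s: 9.72
tool_pos: [0.5379, -0.0862, 0.1994]
tool_rot: [[0.999, 0.036, -0.004], [0.036, -0.999, -0.0], [-0.004, 0.0, -1.0]]
force: [0.9, 0.6, 0.2]
grip_width: 0.0852
gripper_force: 0.0
```

>>> play_rows:
  rows:
    - [[0,0,0.05],[0,0,0.18]]
    - [[0,0.05,0.15],[0,0,0.36]]
    - [[0,0.1,0.2],[0,0,0.54]]
    - [[-0.006,0.149,0.2],[0,0,0.72]]
    - [[-0.006,0.149,0.2],[0,0,0.9]]

```text
time_s: 10.35
tool_pos: [0.5329, 0.0664, 0.4016]
tool_rot: [[0.585, 0.811, 0.002], [0.811, -0.585, 0.002], [0.003, 0.001, -1.0]]
force: [0.2, 0.4, 0.0]
grip_width: 0.0859
gripper_force: 0.0
```

>>> play_rows:
  rows:
    - [[0,0,0],[0,0,0.18]]
    - [[0,0,0],[0,0,0.36]]
    - [[0,0,0],[0,0,0.54]]
    - [[0,0,0],[0,0,0.72]]
    - [[0,0,0],[0,0,0.9]]

```text
time_s: 10.98
tool_pos: [0.5328, 0.0624, 0.3992]
tool_rot: [[-0.268, 0.964, -0.001], [0.964, 0.268, -0.001], [-0.001, -0.002, -1.0]]
force: [-0.4, -0.5, 0.6]
grip_width: 0.0854
gripper_force: 0.0
```

>>> play_rows:
  rows:
    - [[0,0,0],[0,0,0.18]]
    - [[0,0,0],[0,0,0.36]]
    - [[0,0,0],[0,0,0.54]]
    - [[0,0,0],[0,0,0.72]]
    - [[0,0,0],[0,0,0.9]]

```text
time_s: 11.6
tool_pos: [0.5329, 0.0624, 0.3992]
tool_rot: [[-0.921, 0.389, -0.001], [0.389, 0.921, -0.001], [0.001, -0.002, -1.0]]
force: [-0.1, -0.6, 0.5]
grip_width: 0.0853
gripper_force: 0.0
```

>>> play_rows:
  rows:
    - [[0,0,0],[0,0,0.18]]
    - [[0,0,0],[0,0,0.36]]
    - [[0,0,0],[0,0,0.54]]
    - [[0,0,0],[0,0,0.72]]
    - [[0,0,0],[0,0,0.9]]

```text
time_s: 12.22
tool_pos: [0.5329, 0.0623, 0.3991]
tool_rot: [[-0.878, -0.479, -0.001], [-0.479, 0.878, -0.001], [0.002, -0.001, -1.0]]
force: [0.3, -0.6, 0.5]
grip_width: 0.0851
gripper_force: 0.0
```

```bash
cat >> h.py <<'E'
def yaw():
    s=st();R=np.array(s["tool_rot"]);print("yaw",np.degrees(np.arctan2(R[1,0],R[0,0])),"tilt",R[:,2],"tq",np.array(s["ft_torque"])); return s
def reds(save=None,bands=(("wing",0.13,0.16),("ear",0.078,0.1),("lug",0.05,0.066))):
    im,d,K,T=shot("wrist",save); P=cloud(d,K,T); hsv=cv2.cvtColor(np.ascontiguousarray(im),cv2.COLOR_RGB2HSV)
    red=((hsv[...,0]<8)|(hsv[...,0]>172))&(hsv[...,1]>140)&(d>0); z=P[...,2]
    for n,lo,hi in bands:
        m=(red&(z>lo)&(z<hi)).astype(np.uint8)
        k,lab,stt,c=cv2.connectedComponentsWithStats(m)
        for i in range(1,k):
            if stt[i,4]>60:
                p=P[lab==i]; r=cv2.minAreaRect((p[:,:2]*1000).astype(np.float32)); print(n,stt[i,4],"mean",p.mean(0),"rect",np.array(r[0]),np.array(r[1]),round(r[2],1),"px",c[i])
    return im,d,K,T,P
E
python3 - <<'E'
from h import *
yaw(); reds("wrist2.png")
E
```

```text
t 12.225 tcp [0.5329 0.0623 0.3991] q [ 13.2986  20.7226 -33.5446  82.4895  11.4934  80.2987  98.1647] w 0.08510426222914116 f [ 0.2694 -0.587   0.4729] gf 0.0
yaw -151.34953985486075 tilt [-0.0012 -0.0014 -1.    ] tq [-0.0285  0.0168  0.0383]
wing 286 mean [ 0.5403 -0.0825  0.1357] rect [541.0604 -83.6805] [31.0482 16.4216] 1.8 px [223.0909 123.1189]
wing 261 mean [0.5328 0.0649 0.1431] rect [533.5516  65.4582] [30.3828 15.7714] 39.6 px [323.9195 172.1992]
ear 540 mean [ 0.5433 -0.1301  0.0814] rect [ 543.3046 -129.1737] [32.1001 43.5906] 2.7 px [204.3667 108.8296]
ear 554 mean [0.5614 0.033  0.089 ] rect [558.7915  36.3307] [33.7819 56.6515] 40.7 px [296.4892 172.7834]
lug 463 mean [0.5313 0.1096 0.0594] rect [532.0525 105.2315] [33.2903 53.8519] 2.7 px [347.987  176.0151]
```

>>> play_rows:
  rows:
    - [[0.001,0.002,-0.05],[0,0,0.1]]
    - [[0.001,0.002,-0.1],[0,0,0.195]]
    - [[0.001,0.002,-0.15],[0,0,0.195]]
    - [[0.001,0.002,-0.2],[0,0,0.195]]
    - [[0.001,0.002,-0.22],[0,0,0.195]]

```text
time_s: 12.9
tool_pos: [0.5321, 0.0637, 0.1763]
tool_rot: [[-0.773, -0.634, -0.006], [-0.634, 0.773, -0.002], [0.006, 0.002, -1.0]]
force: [-0.3, 1.1, -0.3]
grip_width: 0.0855
gripper_force: 0.0
```

>>> play_rows:
  rows:
    - [[0,0,-0.02],[0,0,0]]
    - [[0,0,-0.04],[0,0,0]]
    - [[0,0,-0.055],[0,0,0]]
    - [[0,0,-0.063],[0,0,0]]
    - [[0,0,-0.063],[0,0,0]]

```text
time_s: 13.52
tool_pos: [0.5341, 0.0651, 0.1164]
tool_rot: [[-0.771, -0.636, -0.001], [-0.636, 0.771, -0.0], [0.001, 0.0, -1.0]]
force: [-0.5, 0.4, -0.7]
grip_width: 0.0857
gripper_force: 0.0
```

>>> play_rows:
  rows:
    - [[0,0,0],[0,0,0]]
    - [[0,0,0],[0,0,0]]
    - [[0,0,0],[0,0,0]]
    - [[0,0,0],[0,0,0]]
    - [[0,0,0],[0,0,0]]
  claw: -1
  grip_force: 40

```text
time_s: 14.15
tool_pos: [0.5341, 0.0655, 0.1171]
tool_rot: [[-0.771, -0.637, 0.0], [-0.637, 0.771, 0.0], [-0.0, -0.0, -1.0]]
force: [-1.1, 0.5, 3.8]
grip_width: 0.0153
gripper_force: 42.6
```

```bash
python3 - <<'E'
from h import *
yaw()
E
```

```text
t 14.15 tcp [0.5341 0.0655 0.1171] q [  9.4099  36.4263 -28.9944 107.0505  25.0169  42.8975  96.0784] w 0.015344488356227773 f [-1.1259  0.4812  3.7768] gf 42.58522689342499
yaw -140.42827023112372 tilt [ 0.0002  0.     -1.    ] tq [-0.0001  0.2189  0.0464]
```

>>> play_rows:
  rows:
    - [[0,0,-0.0003],[0,0,-0.18]]
    - [[0,0,-0.0007],[0,0,-0.36]]
    - [[0,0,-0.0011],[0,0,-0.54]]
    - [[0,0,-0.0014],[0,0,-0.72]]
    - [[0,0,-0.0018],[0,0,-0.9]]

```text
time_s: 14.78
tool_pos: [0.5342, 0.0651, 0.1153]
tool_rot: [[-0.977, 0.213, 0.0], [0.213, 0.977, -0.001], [-0.0, -0.0, -1.0]]
force: [-0.9, -0.5, 2.5]
grip_width: 0.0153
gripper_force: 42.6
```

>>> play_rows:
  rows:
    - [[0,0,-0.0003],[0,0,-0.18]]
    - [[0,0,-0.0007],[0,0,-0.36]]
    - [[0,0,-0.0011],[0,0,-0.54]]
    - [[0,0,-0.0014],[0,0,-0.72]]
    - [[0,0,-0.0018],[0,0,-0.9]]

```text
time_s: 15.4
tool_pos: [0.534, 0.0648, 0.1134]
tool_rot: [[-0.44, 0.898, -0.001], [0.898, 0.44, -0.001], [-0.0, -0.001, -1.0]]
force: [-0.8, -1.0, 2.7]
grip_width: 0.0152
gripper_force: 42.7
```

>>> play_rows:
  rows:
    - [[0,0,-0.0003],[0,0,-0.18]]
    - [[0,0,-0.0007],[0,0,-0.36]]
    - [[0,0,-0.0011],[0,0,-0.54]]
    - [[0,0,-0.0014],[0,0,-0.72]]
    - [[0,0,-0.0018],[0,0,-0.9]]

```text
time_s: 16.02
tool_pos: [0.5336, 0.0648, 0.1116]
tool_rot: [[0.43, 0.903, -0.001], [0.903, -0.43, -0.0], [-0.001, -0.001, -1.0]]
force: [-1.3, -0.4, 3.6]
grip_width: 0.0155
gripper_force: 42.8
```

>>> play_rows:
  rows:
    - [[0,0,-0.0003],[0,0,-0.18]]
    - [[0,0,-0.0007],[0,0,-0.36]]
    - [[0,0,-0.0011],[0,0,-0.54]]
    - [[0,0,-0.0014],[0,0,-0.72]]
    - [[0,0,-0.0018],[0,0,-0.9]]

```text
time_s: 16.65
tool_pos: [0.5333, 0.0651, 0.1098]
tool_rot: [[0.974, 0.225, -0.002], [0.225, -0.974, 0.0], [-0.002, -0.001, -1.0]]
force: [-2.6, -0.4, 4.0]
grip_width: 0.0156
gripper_force: 42.8
```

>>> play_rows:
  rows:
    - [[0,0,-0.0003],[0,0,-0.1]]
    - [[0,0,-0.0004],[0,0,-0.195]]
    - [[0,0,-0.0004],[0,0,-0.195]]
    - [[0,0,-0.0004],[0,0,-0.195]]

```text
time_s: 17.15
tool_pos: [0.5333, 0.0652, 0.1094]
tool_rot: [[0.999, 0.036, -0.002], [0.036, -0.999, 0.001], [-0.002, -0.001, -1.0]]
force: [-2.8, -0.0, 5.2]
grip_width: 0.0152
gripper_force: 42.9
```

```bash
python3 - <<'E'
from h import *
yaw()
E
```

```text
t 17.15 tcp [0.5333 0.0652 0.1094] q [-30.6194  38.2696  33.7454 108.7336 -30.7505  42.3843 -67.0979] w 0.015221048560991038 f [-2.8457 -0.0496  5.169 ] gf 42.926108837127686
yaw 2.085131429011377 tilt [-0.0018  0.0006 -1.    ] tq [-0.1053  0.5277 -0.157 ]
```

>>> play_rows:
  rows:
    - [[0,0,0],[0,0,0]]
    - [[0,0,0],[0,0,0]]
    - [[0,0,0],[0,0,0]]
    - [[0,0,0.04],[0,0,0]]
    - [[0,0,0.09],[0,0,0]]
  claw: 1

```text
time_s: 17.77
tool_pos: [0.5335, 0.0654, 0.1991]
tool_rot: [[0.999, 0.037, -0.003], [0.037, -0.999, -0.001], [-0.003, 0.001, -1.0]]
force: [0.6, -0.2, 0.4]
grip_width: 0.0854
gripper_force: 0.0
```

>>> play_rows:
  rows:
    - [[-0.01,-0.02,0.06],[0,0,0]]
    - [[-0.01,-0.07,0.1],[0,0,0]]
    - [[-0.01,-0.1,0.15],[0,0,0]]
    - [[-0.01,-0.1,0.18],[0,0,0]]
    - [[-0.01,-0.1,0.18],[0,0,0]]

```text
time_s: 18.4
tool_pos: [0.5252, -0.0359, 0.3815]
tool_rot: [[0.999, 0.036, 0.006], [0.036, -0.999, 0.0], [0.006, 0.0, -1.0]]
force: [0.7, -0.0, -0.4]
grip_width: 0.0854
gripper_force: 0.0
```

```bash
python3 - <<'E'
from h import *
yaw(); reds("wrist3.png")
for l in ["pin_1_grip","pin_1_collar","strip","left_ear","left_lug","right_ear","right_lug"]: print(l,[(np.round(o["point"],3).tolist(),round(o["p"],2)) for o in landmark_of("wrist",l)][:5])
E
```

```text
t 18.4 tcp [ 0.5252 -0.0359  0.3815] q [-28.8467  21.3006  45.436   88.086  -15.5032  76.7681 -69.8428] w 0.08536726283373897 f [ 0.6901 -0.0433 -0.4395] gf 0.0
yaw 2.045804452643129 tilt [ 0.0057  0.     -1.    ] tq [0.0339 0.0376 0.0159]
wing 287 mean [0.5352 0.0639 0.1357] rect [534.6235  64.8934] [30.2328 16.2612] 1.7 px [246.1916 164.2892]
wing 273 mean [ 0.5418 -0.0839  0.1358] rect [541.3608 -84.8146] [30.2656 16.0958] 3.5 px [359.5861 163.2564]
ear 557 mean [0.5329 0.1113 0.0815] rect [532.5504 109.4497] [32.966  44.7625] 2.1 px [223.237 159.833]
ear 580 mean [ 0.5428 -0.1278  0.0813] rect [ 542.3082 -125.1986] [32.873  50.3464] 2.0 px [384.7603 158.8569]
pin_1_grip [([0.47, -0.391, 0.069], 0.67), ([0.535, -0.388, 0.045], 0.39)]
pin_1_collar [([0.466, -0.392, 0.046], 0.93), ([0.461, -0.592, 0.015], 0.65)]
strip [([0.517, 0.292, 0.003], 0.64)]
left_ear [([0.532, 0.111, 0.081], 0.59), ([0.54, -0.386, 0.069], 0.45)]
left_lug [([0.532, 0.116, 0.061], 0.58)]
right_ear [([0.538, -0.133, 0.086], 0.58), ([0.538, -0.134, 0.06], 0.31)]
right_lug [([0.538, -0.134, 0.059], 0.85), ([0.537, -0.387, 0.066], 0.28)]
```

View pics/wrist3.png

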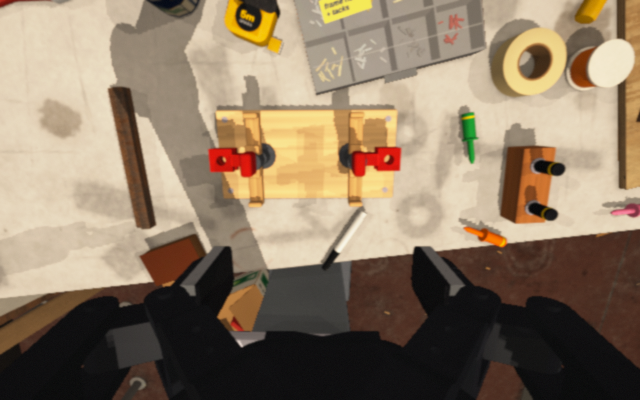

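>>> play_rows:
  rows:
    - [[-0.02,-0.06,-0.02],[0,0,0]]
    - [[-0.02,-0.12,-0.04],[0,0,0]]
    - [[-0.02,-0.18,-0.06],[0,0,0]]
    - [[-0.02,-0.24,-0.08],[0,0,0]]
    - [[-0.02,-0.3,-0.1],[0,0,0]]

```text
time_s: 19.42
tool_pos: [0.5044, -0.3299, 0.2801]
tool_rot: [[0.999, 0.038, -0.0], [0.038, -0.999, 0.001], [-0.0, -0.001, -1.0]]
force: [0.4, 0.5, -0.2]
grip_width: 0.0853
gripper_force: 0.0
```

>>> play_rows:
  rows:
    - [[0,-0.05,-0.02],[0,0,0]]
    - [[0,-0.055,-0.02],[0,0,0]]
    - [[0,-0.055,-0.02],[0,0,0]]
    - [[0,-0.055,-0.02],[0,0,0]]
  claw: 0.1

```text
time_s: 19.92
tool_pos: [0.5055, -0.3816, 0.2617]
tool_rot: [[0.999, 0.04, 0.001], [0.04, -0.999, 0.001], [0.001, -0.001, -1.0]]
force: [-0.5, -0.2, 0.6]
grip_width: 0.0469
gripper_force: 0.0
```

```bash
cat >> h.py <<'E'
def blacktops(lo,hi,save=None,box=None):
    im,d,K,T=shot("wrist",save); P=cloud(d,K,T); z=P[...,2]
    m=((z>lo)&(z<hi)&(im.max(2)<90))
    if box: m&=(P[...,0]>box[0])&(P[...,0]<box[1])&(P[...,1]>box[2])&(P[...,1]<box[3])
    k,lab,stt,c=cv2.connectedComponentsWithStats(m.astype(np.uint8))
    for i in range(1,k):
        if stt[i,4]>40:
            p=P[lab==i]; print(stt[i,4],"mean",p.mean(0),"circ",cv2.minEnclosingCircle((p[:,:2]*1000).astype(np.float32)),"px",c[i])
    return im,d,K,T,P
E
python3 - <<'E'
from h import *
yaw(); im,d,K,T,P=blacktops(0.083,0.098,"wrist4.png",(0.42,0.6,-0.46,-0.3))
z=P[...,2]; b=(abs(z-0.045)<0.006)&(abs(P[...,0]-.5)<.1)&(abs(P[...,1]+.39)<.06)&(im[...,0]>60)
print(b.sum(),cv2.minAreaRect((P[b][:,:2]*1000).astype(np.float32)))
for l in ["pin_1_grip","pin_1_collar"]: print(l,[(np.round(o["point"],3).tolist(),round(o["p"],2)) for o in landmark_of("wrist",l)][:5])
E
```

```text
t 19.925 tcp [ 0.5055 -0.3816  0.2617] q [ 12.6553  37.0291  41.0406  82.8699 -25.0862  69.4127 -30.9234] w 0.04691141790982856 f [-0.509  -0.237   0.5966] gf 0.0
yaw 2.282285223070395 tilt [ 0.0014  0.0009 -1.    ] tq [ 0.0271 -0.0051  0.0136]
248 mean [ 0.5386 -0.3836  0.0894] circ ((538.573974609375, -383.5502624511719), 9.320075988769531) px [325.5766 154.4637]
220 mean [ 0.4698 -0.3892  0.0891] circ ((469.144775390625, -389.2302551269531), 9.368589401245117) px [328.0182 217.0182]
3443 ((502.72161865234375, -387.1061096191406), (126.4000015258789, 50.11760330200195), 4.690668106079102)
pin_1_grip [([0.469, -0.619, 0.013], 0.69), ([0.47, -0.385, 0.069], 0.68)]
pin_1_collar [([0.468, -0.39, 0.046], 0.77), ([0.539, -0.081, 0.12], 0.74), ([0.46, -0.59, 0.013], 0.69)]
```

View pics/wrist4.png

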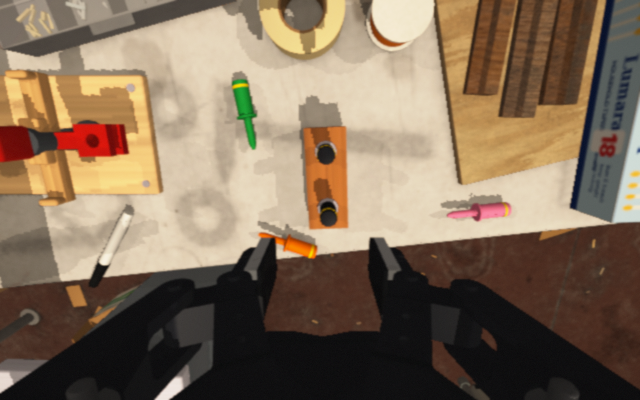

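>>> play_rows:
  rows:
    - [[0.0315,-0.002,-0.04],[0,0,0]]
    - [[0.0315,-0.002,-0.08],[0,0,0]]
    - [[0.0315,-0.002,-0.12],[0,0,0]]
    - [[0.0315,-0.002,-0.14],[0,0,0]]
    - [[0.0315,-0.002,-0.14],[0,0,0]]

```text
time_s: 20.7
tool_pos: [0.5356, -0.3845, 0.1204]
tool_rot: [[0.999, 0.038, -0.001], [0.038, -0.999, 0.002], [-0.001, -0.002, -1.0]]
force: [-0.8, 0.1, 0.3]
grip_width: 0.0471
gripper_force: 0.0
```

>>> play_rows:
  rows:
    - [[0,0,-0.02],[0,0,0]]
    - [[0,0,-0.04],[0,0,0]]
    - [[0,0,-0.055],[0,0,0]]
    - [[0,0,-0.067],[0,0,0]]
    - [[0,0,-0.067],[0,0,0]]

```text
time_s: 21.32
tool_pos: [0.5352, -0.385, 0.0529]
tool_rot: [[0.999, 0.037, -0.002], [0.037, -0.999, 0.001], [-0.002, -0.002, -1.0]]
force: [0.2, -0.4, -0.2]
grip_width: 0.047
gripper_force: 0.0
```

>>> play_rows:
  rows:
    - [[0,0,0],[0,0,0]]
    - [[0,0,0],[0,0,0]]
    - [[0,0,0],[0,0,0]]
    - [[0,0,0],[0,0,0]]
  claw: -1
  grip_force: 30

```text
time_s: 21.82
tool_pos: [0.5361, -0.3859, 0.055]
tool_rot: [[0.999, 0.037, 0.001], [0.037, -0.999, -0.001], [0.001, 0.001, -1.0]]
force: [-0.0, 1.0, 2.5]
grip_width: 0.0193
gripper_force: 29.6
```

```bash
python3 - <<'E'
from h import *
yaw()
E
```

```text
t 21.825 tcp [ 0.5361 -0.3859  0.055 ] q [ 15.7631  51.3524  33.4898  89.9562 -34.636   49.307  -25.4739] w 0.0192883892454109 f [-0.0192  0.9637  2.4522] gf 29.5537003967911
yaw 2.1108657649425573 tilt [ 0.0013 -0.001  -1.    ] tq [ 0.0088 -0.0191  0.016 ]
```

>>> play_rows:
  rows:
    - [[0,0,0.01],[0,0,0]]
    - [[0,0,0.03],[0,0,0]]
    - [[0,0,0.06],[0,0,0]]
    - [[0,0,0.1],[0,0,0]]
    - [[0,0,0.12],[0,0,0]]

```text
time_s: 22.45
tool_pos: [0.5363, -0.3867, 0.1783]
tool_rot: [[0.999, 0.037, 0.004], [0.037, -0.999, -0.003], [0.004, 0.004, -1.0]]
force: [0.4, -0.4, -0.2]
grip_width: 0.0193
gripper_force: 29.3
```

>>> play_rows:
  rows:
    - [[0.005,0.05,0],[0,0,0]]
    - [[0.005,0.1,0],[0,0,0]]
    - [[0.005,0.15,0],[0,0,0]]
    - [[0.005,0.2,0],[0,0,0]]
    - [[0.005,0.24,0],[0,0,0]]

```text
time_s: 23.08
tool_pos: [0.541, -0.1431, 0.1754]
tool_rot: [[0.999, 0.038, 0.002], [0.038, -0.999, 0.001], [0.002, -0.001, -1.0]]
force: [0.3, 0.3, -1.2]
grip_width: 0.0188
gripper_force: 29.5
```

>>> play_rows:
  rows:
    - [[0,0.01,0],[0,0,0]]
    - [[0,0.011,-0.01],[0,0,0]]
    - [[0,0.011,-0.02],[0,0,0]]
    - [[0,0.011,-0.02],[0,0,0]]
    - [[0,0.011,-0.02],[0,0,0]]

```text
time_s: 23.7
tool_pos: [0.5405, -0.1358, 0.1541]
tool_rot: [[0.999, 0.035, -0.0], [0.035, -0.999, -0.001], [-0.0, 0.001, -1.0]]
force: [0.3, -0.4, -0.9]
grip_width: 0.0191
gripper_force: 29.5
```

```bash
python3 - <<'E'
from h import *
yaw()
im,d,K,T,P=reds()
cv2.imwrite("pics/wrist5.png",cv2.resize(im[100:400,160:480,::-1],None,fx=2,fy=2))
E
```

```text
t 23.7 tcp [ 0.5405 -0.1358  0.1541] q [-12.8823  37.3518  40.0813 103.3787 -30.3502  50.5222 -46.686 ] w 0.019125288068846363 f [ 0.3011 -0.3531 -0.9473] gf 29.45320514612831
yaw 1.9988622112645762 tilt [-0.0002 -0.0007 -1.    ] tq [-0.0154  0.0129 -0.0505]
wing 1392 mean [ 0.5426 -0.0859  0.1356] rect [541.2409 -85.0129] [31.4978 16.001 ] 2.9 px [235.8779 233.7507]
ear 2054 mean [ 0.5452 -0.1252  0.0815] rect [ 542.7766 -122.865 ] [33.5986 55.3781] 3.0 px [308.4338 205.8535]
ear 154 mean [0.5457 0.1002 0.0808] rect [546.0647  99.5891] [ 9.3399 13.3721] 9.9 px [  5.8247 195.0584]
lug 165 mean [ 0.5588 -0.1339  0.0586] rect [ 558.5929 -133.7023] [ 2.54   33.1981] 2.4 px [320.7576 182.4848]
lug 105 mean [0.5487 0.119  0.0573] rect [548.287  118.9605] [ 2.326  22.2115] 2.4 px [ 11.3714 183.8762]
lug 163 mean [ 0.5493 -0.1035  0.0582] rect [ 548.963  -103.5251] [ 3.5276 22.5333] 2.7 px [283.3374 192.5767]
lug 108 mean [ 0.5358 -0.135   0.0584] rect [ 535.8413 -134.843 ] [ 7.8483 13.3005] 1.5 px [321.1574 209.5926]
```

View pics/wrist5.png

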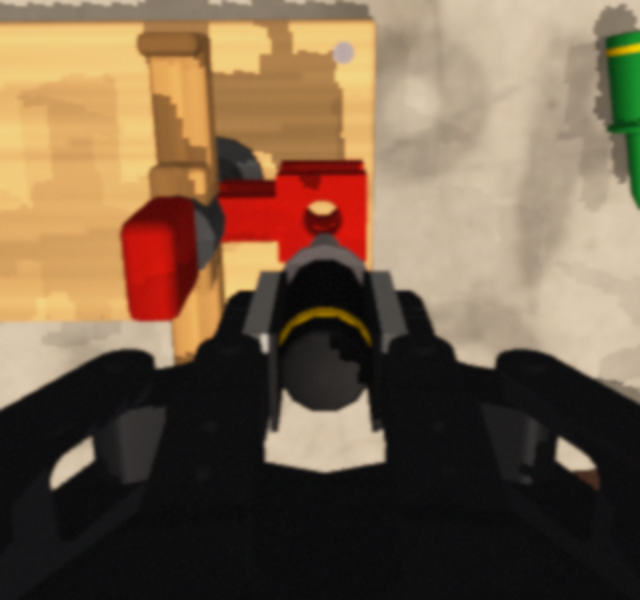

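>>> play_rows:
  rows:
    - [[0.0005,0.001,0],[0,0,0]]
    - [[0.0005,0.001,-0.01],[0,0,0]]
    - [[0.0005,0.001,-0.018],[0,0,0]]
    - [[0.0005,0.001,-0.026],[0,0,0]]
    - [[0.0005,0.001,-0.032],[0,0,0]]

```text
time_s: 24.38
tool_pos: [0.541, -0.1334, 0.1214]
tool_rot: [[0.999, 0.037, -0.001], [0.037, -0.999, 0.0], [-0.001, -0.0, -1.0]]
force: [-0.1, -0.6, 0.0]
grip_width: 0.0191
gripper_force: 29.5
```

>>> play_rows:
  rows:
    - [[0,0,-0.006],[0,0,0]]
    - [[0,0,-0.012],[0,0,0]]
    - [[0,0,-0.018],[0,0,0]]
    - [[0,0,-0.023],[0,0,0]]
    - [[0,0,-0.025],[0,0,0]]

```text
time_s: 25.0
tool_pos: [0.5411, -0.1334, 0.0969]
tool_rot: [[0.999, 0.037, -0.0], [0.037, -0.999, 0.0], [-0.0, -0.0, -1.0]]
force: [-0.6, 0.5, 0.3]
grip_width: 0.0191
gripper_force: 29.5
```

>>> play_rows:
  rows:
    - [[0,-0.0008,-0.002],[0,0,0]]
    - [[0,-0.0008,-0.004],[0,0,0]]
    - [[0,-0.0008,-0.004],[0,0,0]]

```text
time_s: 25.38
tool_pos: [0.5412, -0.1343, 0.0931]
tool_rot: [[0.999, 0.037, -0.0], [0.037, -0.999, 0.0], [-0.0, -0.0, -1.0]]
force: [0.4, 0.0, -0.5]
grip_width: 0.0191
gripper_force: 29.5
```

>>> play_rows:
  rows:
    - [[0,0,0],[0,0,0]]
    - [[0,0,0],[0,0,0]]
    - [[0,0,0],[0,0,0]]
    - [[0,0,0],[0,0,0]]
  claw: -0.15

```text
time_s: 25.88
tool_pos: [0.5413, -0.1343, 0.0933]
tool_rot: [[0.999, 0.037, 0.0], [0.037, -0.999, -0.0], [0.0, 0.0, -1.0]]
force: [0.3, 0.3, -0.6]
grip_width: 0.0364
gripper_force: 0.0
```

>>> play_rows:
  rows:
    - [[0,0,0.02],[0,0,0]]
    - [[0,0,0.04],[0,0,0]]
    - [[0,0,0.07],[0,0,0]]
    - [[0,0,0.11],[0,0,0]]
    - [[0,0,0.14],[0,0,0]]

```text
time_s: 26.5
tool_pos: [0.5414, -0.1346, 0.2349]
tool_rot: [[0.999, 0.037, 0.001], [0.037, -0.999, -0.0], [0.001, 0.0, -1.0]]
force: [0.1, 0.4, 0.2]
grip_width: 0.0367
gripper_force: 0.0
```

```bash
python3 - <<'E'
from h import *
yaw()
im,d,K,T,P=blacktops(0.115,0.140,None,(0.5,0.58,-0.17,-0.1))
cv2.imwrite("pics/wrist6.png",cv2.resize(im[50:350,160:480,::-1],None,fx=2,fy=2))
for l in ["pin_1_grip","pin_1_collar"]: print(l,[(np.round(o["point"],3).tolist(),round(o["p"],2)) for o in landmark_of("wrist",l)][:5])
E
```

```text
t 26.5 tcp [ 0.5414 -0.1346  0.2349] q [-15.7352  32.2053  44.1849  97.8224 -25.3224  60.3339 -51.0604] w 0.0366863528858859 f [0.0656 0.4038 0.2262] gf 0.0
yaw 2.0924163419929362 tilt [ 0.0014 -0.0004 -1.    ] tq [-0.0119 -0.0119  0.0031]
386 mean [ 0.5443 -0.1335  0.1259] circ ((543.8861083984375, -133.41818237304688), 9.852433204650879) px [321.2047 196.9249]
pin_1_grip [([0.381, -0.074, 0.002], 0.64), ([0.471, -0.39, 0.069], 0.59)]
pin_1_collar [([0.469, -0.39, 0.042], 0.83)]
```

View pics/wrist6.png

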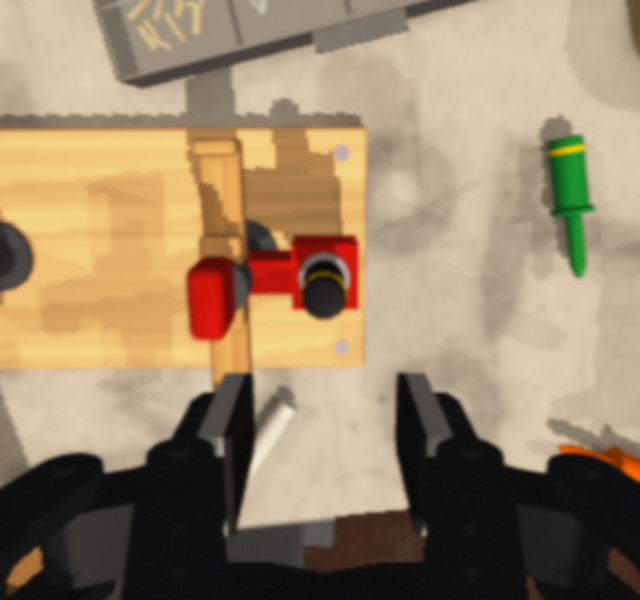

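>>> play_rows:
  rows:
    - [[-0.015,-0.055,0],[0,0,0]]
    - [[-0.03,-0.11,0],[0,0,0]]
    - [[-0.045,-0.165,0],[0,0,0]]
    - [[-0.06,-0.22,0],[0,0,0]]
    - [[-0.073,-0.256,0],[0,0,0]]
  claw: 0.1

```text
time_s: 27.28
tool_pos: [0.466, -0.3926, 0.2316]
tool_rot: [[0.999, 0.034, -0.003], [0.034, -0.999, 0.001], [-0.003, -0.001, -1.0]]
force: [1.0, -0.2, 1.0]
grip_width: 0.0469
gripper_force: 0.0
```

>>> play_rows:
  rows:
    - [[0,0,-0.03],[0,0,0]]
    - [[0,0,-0.06],[0,0,0]]
    - [[0,0,-0.09],[0,0,0]]
    - [[0,0,-0.11],[0,0,0]]
    - [[0,0,-0.11],[0,0,0]]

```text
time_s: 27.9
tool_pos: [0.4668, -0.3885, 0.1202]
tool_rot: [[0.999, 0.037, -0.005], [0.037, -0.999, 0.005], [-0.005, -0.005, -1.0]]
force: [-0.2, -0.3, 0.2]
grip_width: 0.0468
gripper_force: 0.0
```

```bash
python3 - <<'E'
from h import *
yaw()
E
```

```text
t 27.9 tcp [ 0.4668 -0.3885  0.1202] q [ 16.3387  43.3418  36.993   96.5273 -31.8407  51.5001 -21.5386] w 0.04682089887583875 f [-0.2366 -0.3331  0.2224] gf 0.0
yaw 2.096461385589614 tilt [-0.0048  0.0046 -1.    ] tq [-0.0173  0.0195  0.0327]
```

>>> play_rows:
  rows:
    - [[0,0,-0.02],[0,0,0]]
    - [[0,0,-0.04],[0,0,0]]
    - [[0,0,-0.055],[0,0,0]]
    - [[0,0,-0.067],[0,0,0]]
    - [[0,0,-0.067],[0,0,0]]

```text
time_s: 28.52
tool_pos: [0.4679, -0.3899, 0.0555]
tool_rot: [[0.999, 0.037, -0.001], [0.037, -0.999, 0.001], [-0.001, -0.001, -1.0]]
force: [-0.2, 0.0, -0.0]
grip_width: 0.047
gripper_force: 0.0
```

>>> play_rows:
  rows:
    - [[0,0,0],[0,0,0]]
    - [[0,0,0],[0,0,0]]
    - [[0,0,0],[0,0,0]]
    - [[0,0,0],[0,0,0]]
    - [[0,0,0],[0,0,0]]
  claw: -1
  grip_force: 30

```text
time_s: 29.15
tool_pos: [0.4686, -0.3908, 0.057]
tool_rot: [[0.999, 0.037, 0.001], [0.037, -0.999, -0.001], [0.001, 0.001, -1.0]]
force: [-0.5, 0.0, 5.7]
grip_width: 0.019
gripper_force: 29.7
```

```bash
python3 - <<'E'
from h import *
yaw()
E
```

```text
t 29.15 tcp [ 0.4686 -0.3908  0.057 ] q [ 18.3787  47.8159  33.4591  98.8761 -35.7899  44.324  -18.3437] w 0.01902307491644537 f [-0.4979  0.0257  5.6826] gf 29.748943028971553
yaw 2.105989865389927 tilt [ 0.0013 -0.001  -1.    ] tq [0.0518 0.0642 0.0339]
```

>>> play_rows:
  rows:
    - [[0,0,0.01],[0,0,0]]
    - [[0,0,0.04],[0,0,0]]
    - [[0,0,0.09],[0,0,0]]
    - [[0,0,0.14],[0,0,0]]
    - [[0,0,0.185],[0,0,0]]

```text
time_s: 29.78
tool_pos: [0.4679, -0.3899, 0.2429]
tool_rot: [[0.999, 0.037, -0.0], [0.037, -0.999, 0.0], [-0.0, -0.0, -1.0]]
force: [-0.3, -0.3, -0.9]
grip_width: 0.019
gripper_force: 29.6
```

>>> play_rows:
  rows:
    - [[0.01,0.055,0],[0,0,0]]
    - [[0.02,0.11,0],[0,0,0]]
    - [[0.03,0.165,0],[0,0,0]]
    - [[0.04,0.22,0],[0,0,0]]
    - [[0.045,0.275,0],[0,0,0]]

```text
time_s: 30.4
tool_pos: [0.5131, -0.113, 0.2411]
tool_rot: [[0.999, 0.037, -0.001], [0.037, -0.999, 0.001], [-0.001, -0.001, -1.0]]
force: [0.9, 0.5, -0.3]
grip_width: 0.019
gripper_force: 29.7
```

>>> play_rows:
  rows:
    - [[0.01,0.055,0],[0,0,0]]
    - [[0.018,0.11,0],[0,0,0]]
    - [[0.018,0.165,0],[0,0,0]]
    - [[0.018,0.21,0],[0,0,0]]
    - [[0.018,0.231,0],[0,0,0]]

```text
time_s: 31.02
tool_pos: [0.5303, 0.1191, 0.2406]
tool_rot: [[0.999, 0.042, -0.002], [0.042, -0.999, 0.001], [-0.002, -0.001, -1.0]]
force: [0.8, -0.9, -0.6]
grip_width: 0.0189
gripper_force: 29.7
```

>>> play_rows:
  rows:
    - [[0,0,-0.03],[0,0,0]]
    - [[0,0,-0.06],[0,0,0]]
    - [[0,0,-0.08],[0,0,0]]
    - [[0,0,-0.08],[0,0,0]]
    - [[0,0,-0.08],[0,0,0]]

```text
time_s: 31.65
tool_pos: [0.5319, 0.1146, 0.1621]
tool_rot: [[0.999, 0.035, 0.002], [0.035, -0.999, -0.0], [0.002, 0.0, -1.0]]
force: [-0.0, 0.7, -0.4]
grip_width: 0.0188
gripper_force: 29.7
```

```bash
python3 - <<'E'
from h import *
yaw()
im,d,K,T,P=reds()
cv2.imwrite("pics/wrist7.png",cv2.resize(im[100:400,160:480,::-1],None,fx=2,fy=2))
E
```

```text
t 31.65 tcp [0.5319 0.1146 0.1621] q [-40.6092  36.0434  41.7755 105.0873 -30.4663  50.5479 -72.2861] w 0.018817428811305267 f [-0.0127  0.6934 -0.4015] gf 29.683770169503987
yaw 2.024667123999444 tilt [ 0.0016 -0.0004 -1.    ] tq [ 0.0119 -0.0821 -0.0364]
wing 1224 mean [0.5362 0.0667 0.1355] rect [535.2771  66.0675] [30.4801 14.7905] 2.2 px [402.1953 230.7198]
wing 400 mean [ 0.5368 -0.0773  0.1328] rect [539.8301 -77.0417] [29.2752  4.8979] 8.6 px [634.4275 235.975 ]
ear 212 mean [ 0.5552 -0.121   0.0808] rect [ 554.8016 -121.446 ] [ 9.3471 14.6526] 1.1 px [629.5    190.5566]
ear 2022 mean [0.5349 0.1074 0.0814] rect [532.9393 104.0298] [34.6444 56.1324] 2.3 px [331.8215 206.0569]
lug 118 mean [ 0.559  -0.1373  0.0577] rect [ 558.4916 -138.2874] [ 2.7863 24.9181] 1.9 px [622.7373 180.7119]
lug 152 mean [0.5486 0.1166 0.058 ] rect [548.4583 116.5166] [ 2.0434 32.2849] 2.2 px [320.7697 182.5197]
lug 151 mean [0.5417 0.0851 0.0576] rect [541.3234  85.2976] [ 3.0001 22.7766] 2.7 px [357.4702 191.702 ]
lug 98 mean [0.5254 0.1148 0.0582] rect [525.5323 114.772 ] [ 7.4356 13.7364] 0.3 px [321.8265 209.0816]
```

View pics/wrist7.png

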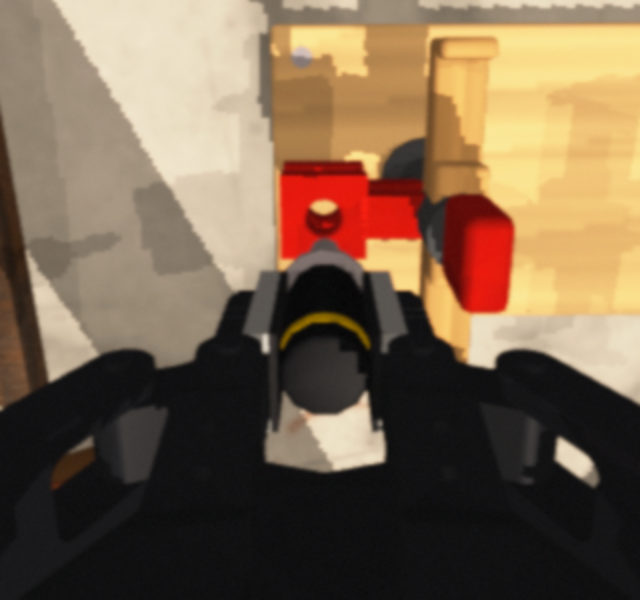

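>>> play_rows:
  rows:
    - [[0,0,-0.01],[0,0,0]]
    - [[0,0,-0.018],[0,0,0]]
    - [[0,0,-0.026],[0,0,0]]
    - [[0,0,-0.033],[0,0,0]]
    - [[0,0,-0.033],[0,0,0]]

```text
time_s: 32.33
tool_pos: [0.5308, 0.1157, 0.1275]
tool_rot: [[0.999, 0.037, -0.001], [0.037, -0.999, -0.0], [-0.001, 0.0, -1.0]]
force: [0.6, -0.7, -1.1]
grip_width: 0.0188
gripper_force: 29.7
```

>>> play_rows:
  rows:
    - [[0,0,-0.006],[0,0,0]]
    - [[0,0,-0.012],[0,0,0]]
    - [[0,0,-0.018],[0,0,0]]
    - [[0,0,-0.024],[0,0,0]]
    - [[0,0,-0.028],[0,0,0]]

```text
time_s: 32.95
tool_pos: [0.5311, 0.1157, 0.0997]
tool_rot: [[0.999, 0.037, -0.0], [0.037, -0.999, -0.0], [-0.0, 0.0, -1.0]]
force: [-0.7, 0.4, -0.6]
grip_width: 0.0193
gripper_force: 29.7
```

```bash
python3 - <<'E'
from h import *
yaw()
E
```

```text
t 32.95 tcp [0.5311 0.1157 0.0997] q [-37.8392  40.5902  37.4042 108.3016 -35.267   43.1984 -68.3043] w 0.01931810729763384 f [-0.7195  0.3574 -0.6373] gf 29.683474455960095
yaw 2.112780967882451 tilt [-0.0003 -0.     -1.    ] tq [ 0.0227  0.0295 -0.0005]
```

>>> play_rows:
  rows:
    - [[0,0,-0.002],[0,0,0]]
    - [[0,0,-0.0045],[0,0,0]]
    - [[0,0,-0.0045],[0,0,0]]

```text
time_s: 33.33
tool_pos: [0.5311, 0.1157, 0.0956]
tool_rot: [[0.999, 0.037, -0.0], [0.037, -0.999, 0.0], [-0.0, -0.0, -1.0]]
force: [-0.3, -0.6, 0.1]
grip_width: 0.0188
gripper_force: 29.7
```

>>> play_rows:
  rows:
    - [[0,0,0],[0,0,0]]
    - [[0,0,0],[0,0,0]]
    - [[0,0,0],[0,0,0]]
    - [[0,0,0],[0,0,0]]
  claw: -0.15

```text
time_s: 33.83
tool_pos: [0.5313, 0.1158, 0.0958]
tool_rot: [[0.999, 0.037, 0.0], [0.037, -0.999, 0.0], [0.0, -0.0, -1.0]]
force: [0.3, -0.4, 0.1]
grip_width: 0.0365
gripper_force: 0.0
```

>>> play_rows:
  rows:
    - [[0,0,0.02],[0,0,0]]
    - [[0,0,0.04],[0,0,0]]
    - [[0,0,0.08],[0,0,0]]
    - [[0,0,0.13],[0,0,0]]
    - [[0,0,0.18],[0,0,0]]

```text
time_s: 34.45
tool_pos: [0.5309, 0.1157, 0.2772]
tool_rot: [[0.999, 0.037, -0.0], [0.037, -0.999, -0.0], [-0.0, 0.0, -1.0]]
force: [0.8, 0.8, -0.5]
grip_width: 0.0361
gripper_force: 0.0
```

>>> play_rows:
  rows:
    - [[0,0,0.04],[0,0,0.18]]
    - [[0,0.02,0.08],[0,0,0.36]]
    - [[0,0.02,0.1],[0,0,0.54]]
    - [[0,0.02,0.1],[0,0,0.72]]
    - [[0,0.02,0.1],[0,0,0.9]]
  claw: 1

```text
time_s: 35.08
tool_pos: [0.5311, 0.1356, 0.376]
tool_rot: [[0.588, 0.809, 0.0], [0.809, -0.588, 0.0], [0.0, 0.0, -1.0]]
force: [-0.6, -0.4, -0.3]
grip_width: 0.0852
gripper_force: 0.0
```

>>> play_rows:
  rows:
    - [[0,0,0],[0,0,0.18]]
    - [[0,0,0],[0,0,0.36]]
    - [[0,0,0],[0,0,0.54]]
    - [[0,0,0],[0,0,0.7]]
    - [[0,0,0],[0,0,0.7]]

```text
time_s: 35.7
tool_pos: [0.531, 0.1354, 0.3757]
tool_rot: [[-0.064, 0.998, -0.0], [0.998, 0.064, 0.0], [0.0, -0.0, -1.0]]
force: [0.6, -0.0, -0.3]
grip_width: 0.0855
gripper_force: 0.0
```

```bash
cat >> h.py <<'E'
def strips(im,P,zc=0.021,box=(0.3,0.8,0.17,0.5)):
    m=((abs(P[...,2]-zc)<0.008)&(P[...,1]>box[2])&(P[...,1]<box[3])&(P[...,0]>box[0])&(P[...,0]<box[1])&(im.sum(2)<300)).astype(np.uint8)
    k,lab,stt,c=cv2.connectedComponentsWithStats(m)
    for i in range(1,k):
        if stt[i,4]>150:
            p=P[lab==i]; q=p[:,:2]-p[:,:2].mean(0); w,v=np.linalg.eigh(q.T@q); a=v[:,1]; l=q@a; t=q@v[:,0]
            r=cv2.minAreaRect((p[:,:2]*1000).astype(np.float32)); print("strip",stt[i,4],"mean",p.mean(0),"yaw",np.degrees(np.arctan2(a[1],a[0]))%180,"len",np.ptp(l),"wid",np.ptp(t),"mid",p[:,:2].mean(0)+a*(l.max()+l.min())/2,"rect",r)
E
python3 - <<'E'
from h import *
yaw()
im,d,K,T,P=blacktops(0.115,0.140,"wrist8.png",(0.48,0.6,-0.2,0.17)); strips(im,P)
for l in ["pin_1_grip","strip"]: print(l,[(np.round(o["point"],3).tolist(),round(o["p"],2)) for o in landmark_of("wrist",l)][:5])
E
```

```text
t 35.7 tcp [0.531  0.1354 0.3757] q [-34.0081  21.0812  26.2631  84.9261  -9.4474  76.2072  -3.3619] w 0.08552554089853676 f [ 0.5937 -0.0196 -0.3262] gf 0.0
yaw 93.64941272588214 tilt [-0.0004  0.0002 -1.    ] tq [ 0.009  -0.0249 -0.0512]
155 mean [0.531  0.1178 0.1257] circ ((531.4082641601562, 116.84690856933594), 9.627626419067383) px [320.6968 185.6645]
strip 590 mean [0.7858 0.332  0.0157] yaw 87.5760118710355 len 0.05778256071160492 wid 0.033813850821833746 mid [0.7857 0.3284] rect ((790.0499267578125, 327.6446838378906), (34.32577896118164, 50.94789123535156), 16.192941665649414)
strip 2359 mean [0.5182 0.2872 0.0202] yaw 4.300516741520937 len 0.23779751311991396 wid 0.02664968535237808 mid [0.5173 0.2871] rect ((517.0723266601562, 290.17901611328125), (237.79356384277344, 26.64089584350586), 4.317488670349121)
strip 195 mean [0.3667 0.2312 0.0202] yaw 99.06402771949931 len 0.10652496933229222 wid 0.04970362847269949 mid [0.3663 0.234 ] rect ((366.1546325683594, 228.3453826904297), (110.06171417236328, 44.338043212890625), 84.49964904785156)
pin_1_grip [([0.536, 0.119, 0.108], 0.77), ([0.737, 0.067, 0.003], 0.38)]
strip []
```

View pics/wrist8.png

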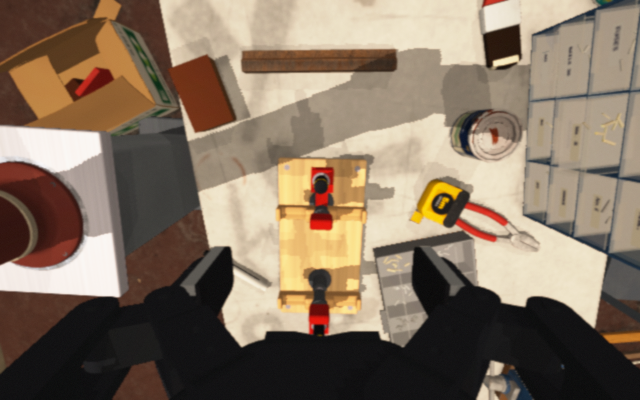

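>>> play_rows:
  rows:
    - [[-0.004,0.04,0],[0,0,-0.18]]
    - [[-0.008,0.08,0],[0,0,-0.36]]
    - [[-0.014,0.12,-0.03],[0,0,-0.54]]
    - [[-0.014,0.153,-0.06],[0,0,-0.72]]
    - [[-0.014,0.153,-0.09],[0,0,-0.9]]

```text
time_s: 36.48
tool_pos: [0.5159, 0.2934, 0.2839]
tool_rot: [[0.741, 0.672, -0.001], [0.672, -0.741, 0.001], [0.0, -0.002, -1.0]]
force: [0.4, -0.6, -0.1]
grip_width: 0.0857
gripper_force: 0.0
```

>>> play_rows:
  rows:
    - [[0,0,-0.03],[0,0,-0.18]]
    - [[0,0,-0.05],[0,0,-0.36]]
    - [[0,0,-0.05],[0,0,-0.54]]
    - [[0,0,-0.05],[0,0,-0.66]]
    - [[0,0,-0.05],[0,0,-0.66]]

```text
time_s: 37.1
tool_pos: [0.5171, 0.2891, 0.2355]
tool_rot: [[0.997, 0.078, 0.0], [0.078, -0.997, -0.001], [0.0, 0.001, -1.0]]
force: [-0.2, 0.7, 0.3]
grip_width: 0.0857
gripper_force: 0.0
```

```bash
python3 - <<'E'
from h import *
yaw()
im,d,K,T=shot("wrist","wrist9.png"); strips(im,cloud(d,K,T)); np.save("w9.npy",d)
for l in ["strip","strip_c_mid","strip_b"]:
  try: print(l,[(np.round(o["point"],3).tolist(),round(o["p"],2)) for o in landmark_of("wrist",l)][:5])
  except Exception as e: print(e)
E
```

```text
t 37.1 tcp [0.5171 0.2891 0.2355] q [-57.2884  35.502   44.2597  92.1179 -26.8737  63.5272 -91.68  ] w 0.08567364599174894 f [-0.2265  0.6993  0.3051] gf 0.0
yaw 4.450750376766916 tilt [ 0.0001 -0.0007 -1.    ] tq [ 0.0007 -0.0257  0.0046]
strip 3381 mean [0.5249 0.2885 0.0201] yaw 4.471254718174578 len 0.24009120730226657 wid 0.025032082345841263 mid [0.5162 0.2878] rect ((516.050537109375, 289.3834228515625), (240.14329528808594, 24.934526443481445), 4.680478572845459)
strip 461 mean [0.3677 0.2393 0.0208] yaw 111.91746261169668 len 0.09746226416322604 wid 0.00438565903666705 mid [0.3676 0.2397] rect ((367.2793273925781, 239.5903778076172), (3.8042051792144775, 97.48257446289062), 20.987693786621094)
strip [([0.511, 0.292, 0.0], 0.96), ([0.52, 0.298, 0.009], 0.6)]
strip_c_mid [([0.516, 0.293, 0.01], 0.8), ([0.334, 0.229, -0.001], 0.25)]
strip_b [([0.511, 0.292, 0.0], 0.96), ([0.52, 0.298, 0.009], 0.6)]
```

>>> play_rows:
  rows:
    - [[-0.002,0.002,-0.05],[0,0,0]]
    - [[-0.002,0.002,-0.1],[0,0,0]]
    - [[-0.002,0.002,-0.15],[0,0,0]]
    - [[-0.002,0.002,-0.18],[0,0,0]]
    - [[-0.002,0.002,-0.18],[0,0,0]]

```text
time_s: 37.92
tool_pos: [0.5136, 0.2902, 0.0537]
tool_rot: [[0.997, 0.077, -0.005], [0.077, -0.997, -0.002], [-0.005, 0.002, -1.0]]
force: [-0.9, -0.2, 0.2]
grip_width: 0.0849
gripper_force: 0.0
```

>>> play_rows:
  rows:
    - [[0,0,-0.015],[0,0,0]]
    - [[0,0,-0.03],[0,0,0]]
    - [[0,0,-0.043],[0,0,0]]
    - [[0,0,-0.05],[0,0,0]]
    - [[0,0,-0.05],[0,0,0]]

```text
time_s: 38.55
tool_pos: [0.5149, 0.2906, 0.0052]
tool_rot: [[0.997, 0.077, -0.001], [0.077, -0.997, -0.0], [-0.001, 0.0, -1.0]]
force: [0.2, -0.2, -0.8]
grip_width: 0.0854
gripper_force: 0.0
```

>>> play_rows:
  rows:
    - [[0,0,0],[0,0,0]]
    - [[0,0,0],[0,0,0]]
    - [[0,0,0],[0,0,0]]
    - [[0,0,0],[0,0,0]]
  claw: -1
  grip_force: 40

```text
time_s: 39.05
tool_pos: [0.5155, 0.2909, 0.0064]
tool_rot: [[0.997, 0.077, 0.001], [0.077, -0.997, 0.001], [0.001, -0.001, -1.0]]
force: [-0.2, -0.3, 3.7]
grip_width: 0.0307
gripper_force: 40.0
```

```bash
python3 - <<'E'
from h import *
yaw()
E
```

```text
t 39.05 tcp [0.5155 0.2909 0.0064] q [-50.1434  50.9732  31.4146 103.0995 -41.2431  37.9248 -80.0653] w 0.030668889981161344 f [-0.1861 -0.3423  3.7452] gf 39.96654320508242
yaw 4.3986824031153695 tilt [ 0.0007  0.0007 -1.    ] tq [ 0.029   0.2129 -0.027 ]
```

>>> play_rows:
  rows:
    - [[0,0,0.02],[0,0,0]]
    - [[0,0,0.07],[0,0,0]]
    - [[0,0,0.13],[0,0,0]]
    - [[0,0,0.19],[0,0,0]]
    - [[0,0,0.21],[0,0,0]]

```text
time_s: 39.67
tool_pos: [0.5172, 0.2905, 0.2212]
tool_rot: [[0.997, 0.076, 0.008], [0.076, -0.997, 0.003], [0.008, -0.003, -1.0]]
force: [0.4, -0.6, -1.6]
grip_width: 0.0304
gripper_force: 39.9
```

>>> play_rows:
  rows:
    - [[0,-0.05,0],[0,0,0.1]]
    - [[0,-0.1,0],[0,0,0.25]]
    - [[-0.01,-0.15,0],[0,0,0.4]]
    - [[-0.015,-0.2,0],[0,0,0.55]]
    - [[-0.02,-0.25,0],[0,0,0.7]]

```text
time_s: 40.3
tool_pos: [0.4946, 0.0388, 0.2167]
tool_rot: [[0.71, 0.704, 0.001], [0.704, -0.71, -0.0], [0.001, 0.001, -1.0]]
force: [0.8, 0.5, -1.5]
grip_width: 0.0304
gripper_force: 40.0
```

>>> play_rows:
  rows:
    - [[0,-0.05,0],[0,0,0.17]]
    - [[0,-0.052,0],[0,0,0.34]]
    - [[0,-0.052,0],[0,0,0.51]]
    - [[0,-0.052,0],[0,0,0.68]]
    - [[0,-0.052,0],[0,0,0.832]]

```text
time_s: 40.92
tool_pos: [0.4948, -0.0119, 0.2165]
tool_rot: [[-0.042, 0.999, 0.0], [0.999, 0.042, -0.001], [-0.001, 0.0, -1.0]]
force: [0.5, 0.7, -0.4]
grip_width: 0.0306
gripper_force: 40.0
```

>>> play_rows:
  rows:
    - [[0,0,-0.03],[0,0,0]]
    - [[0,0,-0.05],[0,0,0]]
    - [[0,0,-0.05],[0,0,0]]
    - [[0,0,-0.05],[0,0,0]]

```text
time_s: 41.42
tool_pos: [0.4958, -0.0116, 0.1668]
tool_rot: [[-0.038, 0.999, 0.002], [0.999, 0.038, -0.0], [-0.0, 0.002, -1.0]]
force: [0.1, 0.1, -0.7]
grip_width: 0.0304
gripper_force: 40.0
```

```bash
python3 - <<'E'
from h import *
yaw()
im,d,K,T=shot("wrist","wrist10.png")
E
```

```text
t 41.425 tcp [ 0.4958 -0.0116  0.1668] q [-14.3044  27.3648  18.9363 111.7634 -12.6694  42.7533  14.153 ] w 0.030412261924334313 f [ 0.101   0.1225 -0.717 ] gf 40.005160700529814
yaw 92.15392798715048 tilt [ 0.0017 -0.0004 -1.    ] tq [ 0.0126 -0.001  -0.0299]
```

View pics/wrist10.png

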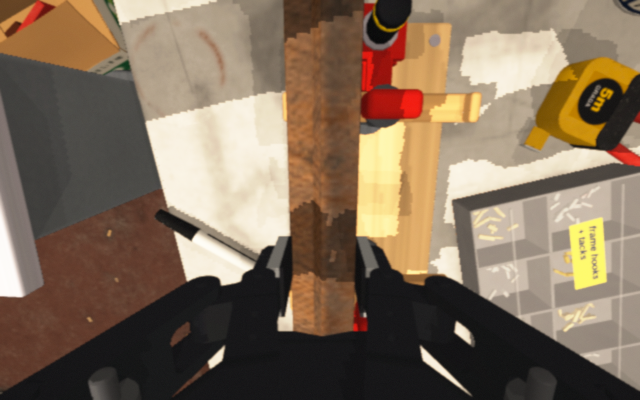

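>>> play_rows:
  rows:
    - [[-0.0005,0,-0.02],[0,0,0]]
    - [[-0.0005,0,-0.035],[0,0,0]]
    - [[-0.0005,0,-0.045],[0,0,0]]
    - [[-0.0005,0,-0.052],[0,0,0]]
    - [[-0.0005,0,-0.052],[0,0,0]]

```text
time_s: 42.1
tool_pos: [0.4945, -0.0113, 0.1133]
tool_rot: [[-0.038, 0.999, -0.001], [0.999, 0.038, -0.0], [0.0, -0.001, -1.0]]
force: [0.6, -0.7, -1.4]
grip_width: 0.0305
gripper_force: 40.0
```

>>> play_rows:
  rows:
    - [[0,0,-0.005],[0,0,0]]
    - [[0,0,-0.01],[0,0,0]]
    - [[0,0,-0.014],[0,0,0]]
    - [[0,0,-0.018],[0,0,0]]
    - [[0,0,-0.02],[0,0,0]]

```text
time_s: 42.72
tool_pos: [0.4946, -0.0113, 0.0934]
tool_rot: [[-0.038, 0.999, -0.0], [0.999, 0.038, 0.0], [0.0, -0.0, -1.0]]
force: [0.6, -0.5, -0.4]
grip_width: 0.0304
gripper_force: 40.0
```

```bash
python3 - <<'E'
from h import *
yaw()
E
```

```text
t 42.725 tcp [ 0.4946 -0.0113  0.0934] q [-11.6769  33.8732  15.5246 115.8011 -16.1818  32.3682  17.2636] w 0.030440041454557674 f [ 0.552  -0.4897 -0.4293] gf 40.00156905502081
yaw 92.17757133335266 tilt [-0.0004  0.     -1.    ] tq [0.005  0.0065 0.0623]
```

>>> play_rows:
  rows:
    - [[0,0,-0.001],[0,0,0]]
    - [[0,0,-0.002],[0,0,0]]
    - [[0,0,-0.002],[0,0,0]]

```text
time_s: 43.1
tool_pos: [0.4948, -0.0113, 0.0917]
tool_rot: [[-0.038, 0.999, 0.0], [0.999, 0.038, 0.0], [0.0, 0.0, -1.0]]
force: [0.1, 0.5, -0.9]
grip_width: 0.0304
gripper_force: 40.0
```

>>> play_rows:
  rows:
    - [[0,0,0],[0,0,0]]
    - [[0,0,0],[0,0,0]]
    - [[0,0,0],[0,0,0]]
    - [[0,0,0],[0,0,0]]
  claw: 0.4

```text
time_s: 43.6
tool_pos: [0.4948, -0.0113, 0.0918]
tool_rot: [[-0.038, 0.999, 0.0], [0.999, 0.038, 0.0], [0.0, 0.0, -1.0]]
force: [-0.5, -0.7, 1.1]
grip_width: 0.0598
gripper_force: 0.0
```

>>> play_rows:
  rows:
    - [[0,0,0.02],[0,0,0]]
    - [[0,0,0.05],[0,0,0]]
    - [[0,0,0.11],[0,0,0]]
    - [[0,0,0.17],[0,0,0]]
    - [[0,0,0.23],[0,0,0]]

```text
time_s: 44.22
tool_pos: [0.4942, -0.0113, 0.3237]
tool_rot: [[-0.038, 0.999, 0.0], [0.999, 0.038, 0.0], [0.0, 0.0, -1.0]]
force: [2.2, 0.1, 0.3]
grip_width: 0.0599
gripper_force: 0.0
```

>>> play_rows:
  rows:
    - [[0,-0.1,0.06],[0,0,0]]
    - [[0,-0.1,0.08],[0,0,0]]
    - [[0,-0.1,0.08],[0,0,0]]
    - [[0,-0.1,0.08],[0,0,0]]
    - [[0,-0.1,0.08],[0,0,0]]

```text
time_s: 44.85
tool_pos: [0.4944, -0.1093, 0.4001]
tool_rot: [[-0.041, 0.999, -0.003], [0.999, 0.041, 0.002], [0.002, -0.003, -1.0]]
force: [-0.2, -0.2, -0.7]
grip_width: 0.0602
gripper_force: 0.0
```

```bash
python3 - <<'E'
from h import *
yaw()
im,d,K,T,P=blacktops(0.115,0.140,"wrist11.png",(0.48,0.6,-0.2,0.17)); strips(im,P,0.107,(0.4,0.65,-0.25,0.25))
im,d,K,T=shot("side","side2.png"); strips(im,cloud(d,K,T),0.107,(0.4,0.65,-0.25,0.25))
for c in ["wrist","side"]:
  for l in ["strip","strip_c_mid","pin_1_grip","paint_tin","sander","measure","marker"]: print(c,l,[(np.round(o["point"],3).tolist(),round(o["p"],2)) for o in landmark_of(c,l)][:4])
E
```

```text
t 44.85 tcp [ 0.4944 -0.1093  0.4001] q [-8.5292 15.9981 25.6699 87.9403 -7.0489 77.8643 20.1272] w 0.06021580301977036 f [-0.1588 -0.1704 -0.6781] gf 0.0
yaw 92.34559267236028 tilt [-0.0032  0.0016 -1.    ] tq [-0.0319  0.0459 -0.0063]
128 mean [ 0.5423 -0.1324  0.126 ] circ ((542.8189086914062, -132.80984497070312), 9.119457244873047) px [355.0391 187.5938]
strip 2439 mean [0.5009 0.0012 0.1056] yaw 91.92535813559476 len 0.23707551889799128 wid 0.023041501259218285 mid [ 0.5013 -0.0098] rect ((501.10614013671875, -9.780570983886719), (22.12116050720215, 237.10711669921875), 2.3188750743865967)
wrist strip []
wrist strip_c_mid [([0.497, -0.006, 0.092], 0.93)]
wrist pin_1_grip []
wrist paint_tin [([0.533, 0.112, 0.081], 0.61)]
wrist sander [([0.493, -0.013, 0.086], 0.62)]
wrist measure [([0.739, 0.067, -0.0], 0.96)]
wrist marker [([0.379, -0.077, 0.002], 0.73)]
side strip [([0.493, -0.011, 0.084], 0.88), ([0.544, -0.135, 0.08], 0.21)]
side strip_c_mid [([0.494, -0.007, 0.097], 0.87)]
side pin_1_grip [([0.53, 0.114, 0.105], 0.6)]
side paint_tin [([0.78, 0.203, -0.0], 0.65), ([0.539, -0.129, 0.108], 0.61)]
side sander [([0.54, -0.135, 0.063], 0.66), ([0.338, 0.23, 0.0], 0.62)]
side measure [([0.74, 0.073, 0.0], 0.78), ([0.548, -0.134, 0.083], 0.34)]
side marker [([0.379, -0.08, 0.004], 0.67), ([0.533, 0.116, 0.056], 0.52)]
```

View pics/wrist11.png

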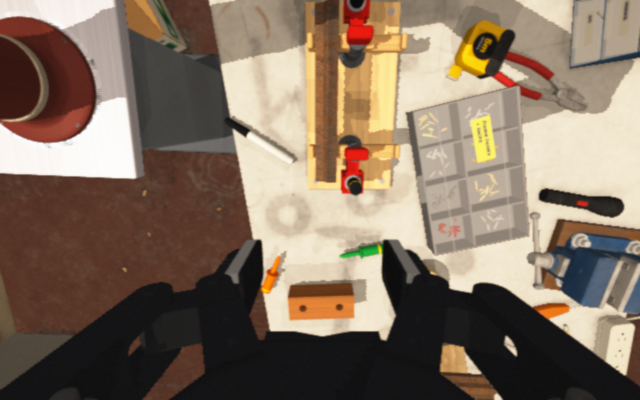

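View pics/side2.png

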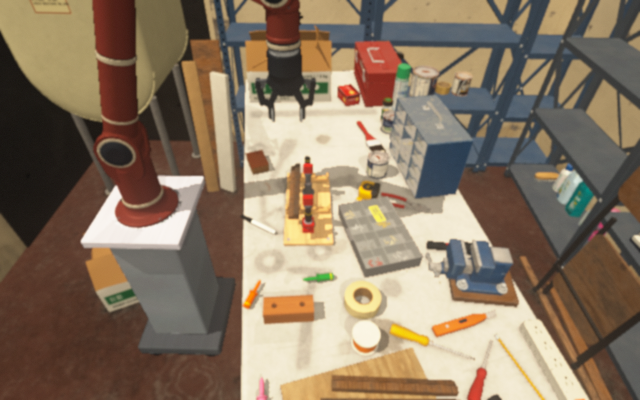

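```bash
python3 - <<'E'
from h import *
print(env.finish_job())
E
```

```text
the job is handed in; nothing more can be done
None
```

I handed the job in at about 45 s: both heads are screwed square, both pins are home through ear and lug, and the one strip on the bare table (240 mm) sits centred in the facing notches on the robot's side. The final camera check agreed; `env.finish_job()` returned no verdict, and the green look-alike pin seems to have shifted early on, though I never moved near it.

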